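Vent the packing bench's air line and set its flow valve two turns open

ROBOT

A 6-joint arm with a two-finger parallel gripper is mounted at the origin on the work surface. World frame = base frame: x ahead of the robot, y to its left, z up, the work surface at z = 0. Lengths are in m, angles in degrees, forces in N, time in s.
With the tool pointing down it reaches from about 0.35 to 0.875 m from the base axis. Payload 4.2 kg.
Tool frame: the origin (TCP) lies on the centre line of the jaws, within the pads' length; the fingertips stand 11 mm ahead of it and the grasp point (between the pads) lies 8 mm behind it; y points along the fingers, z is the direction in which the jaws open and shut, and the axes are right-handed (so a half turn about y gives the same grasp; the last joint's range is limited). The gripper opens to 87 mm and grips with 3 to 60 N. Pads are 19 mm wide; open, the fingers measure 117 mm over their backs; the gripper's body (75 mm by 190 mm) begins 51 mm behind the grasp point.
Start: joints at [89.817, 22.042, 0.453, 0, -68.411, -14.817], TCP at [0.162, 0.604, 0.234] pointing down, gripper open.
Joint ranges: [-179.83, 179.83], [-69.29, 118.12], [-61.27, 80.66], [-181.25, 117.63], [-171.15, -9.14], [-177.46, 177.46]. Speed limits (degrees/s): [159.86, 159.86, 180, 180, 180, 180].

INTERFACE

Orientations are given as a 3x3 rotation matrix whose columns are the frame's x, y, z axes.
In Python, from station import r, optics gives the robot as it stands. The module is installed in compiled form; this text tells all that it offers.
- The arm moves only by the tool step_arm, never from a script. Its argument "moves" is a list that holds one entry, the list of rows, each a list of 7 numbers: the turn, a rotation vector about the tool's x, y, z in rad, then the shift along the tool's x, y, z in cm, then the opening in per cent of the stroke, from 0 (shut) to 100 (fully open). A call has exactly 5 rows; each row is the pose to reach, as a shift and turn from the pose commanded when the call began, along the tool's axes at that moment; what a row does not reach only later rows make up. A row lasts 1/12 s, in which the tool goes at most 41.7 mm and 7.16 degrees, less where a joint would pass 70% of its speed; a pose out of reach is approached as far as the arm can. A call with a gripper value outside its range is refused whole. The fingers move at their own pace and stop on an object; the grip force is fixed at half the most. Time passes only in rows, so rows that repeat a pose let the fingers close, or fill a call up. It gives the time, the measured TCP pose, the force and the opening at its end, in the units of the state.
- r.sense(): the state, without advancing time (a new reading comes with each control period).
- optics.capture(name): name is "side" or "top" or "wrist"; returns a dict with "image" (400x640x3 uint8, red, green, blue), "fov_y" (degrees; the focal length in pixels is half the picture's height over the tangent of half this angle, whatever the lens; pixels are square), "cx", "cy" (the principal point, pixels), "k1" (the pictures are not rectified: a ray, as slopes to the right and down, at radius r is drawn at 1 + k1 r^2 times it, then the intrinsics apply), "cam_to_world" (4x4, takes a point from camera to world coordinates). Camera axes: x right, y down, z forward; pixel columns grow to the right and rows downward; lengths in m; the calibration is good to about 2 mm. A picture is of the moment at which its call begins. There is no depth.
- r.finish_job(): hands the job in, once; it reports no verdict.
The state is a dict: "time_s": time; "joints": joint angles; "joint_velocities": joint speeds; "effort": joint torques, N m; "tcp_pos": TCP position; "ee_rot": TCP orientation; "wrist_force": force on the tool from outside, world axes, zero at the start; "moment": the same for the moment, N m; "gripper_width": opening from 0.0 (shut) to 1.0 (fully open).
Only numpy, scipy, OpenCV 4.12 (cv2) and the standard library are available. Lean on these libraries where they do the work, as an engineer would, in place of code of your own. Each camera call takes 0.05 s, during which the arm holds its last target.

TASK

Pull the red-handled sprung vent lever on the packing bench all the way through its stroke towards the front of its base and ease it slowly back to rest without letting it fly. Then turn the blue valve wheel clockwise by its black crank grip until it is closed against its stop, back it off exactly two full turns, and finish there still holding the crank grip, because the valve creeps shut if it is let go. Leave the loose things on the bench where they are.

Things in the scene. Friction and masses are not known exactly. Their poses are not given: they have to be found in the camera images.
- vent_pivot (a point): hinge centre of the vent lever, 65 mm above the bench, on a fixed base (110 x 80 mm plate; grey cheeks to 82 mm high, 44 mm wide overall). z is up, y the hinge line, -x the front of the base, the way the lever is pulled. Place and yaw (to 0.35 rad) vary; it may be the left or the right station
- vent_handle (a point): centre of the lever's red cross handle: cylinder 26 mm diameter, 42 mm long along the hinge line, on an 11 mm rod, 130 mm from the hinge. At rest it leans 0.4 rad from upright to +x of vent_pivot (51 mm to +x, 120 mm above the hinge), fully pulled 0.4 rad to -x. It can be hooked from behind with shut fingers
- vent (a joint): angle of the vent lever, rad: 0 at rest, 0.8 fully pulled, hard stops at both ends. A spring always pulls it back: about 2.5 N at the handle at rest, 6 N fully pulled; let go, it flies back
- valve_hub (a point): centre of the blue three-spoke valve wheel, on its upright axis, 100 mm above the bench; axes fixed to the valve's base, z up. -x points along the fixed red index tab below the wheel (out to 101 mm, 73 mm above the bench). Rim radius 60 mm, rim and hub top 107 to 113 mm above the bench. Place and yaw (to 0.6 rad) vary; left or right station
- crank_grip: black upright revolving grip on the wheel's rim, 22 mm diameter, 50 mm long; origin at its foot, 109 mm above the bench, 60 mm from the wheel's axis; top at 159 mm. It spins freely about its own axis, so a gripper can hold it from above and carry it round without turning. At the closed stop it stands above the red index tab
- valve (a joint): turn of the wheel, rad: 0 at the closed hard stop, growing anticlockwise from above as it opens; 12.57 is two turns; goes on to three. Starts 0.35 to 1.02 turns open. The grip stands at angle (pi + value) from valve_hub's x axis. Takes up to 7 N at the grip; stays put when one turn open or less, but at two turns a spring turns it back when let go
- tape_yellow: loose roll of yellow tape lying flat on the bench, 100 mm across, 45 mm high, origin under its centre; leave alone
- tape_brown: loose roll of brown tape lying flat, 104 mm across, 48 mm high, origin under its centre; leave alone
- staple_box: small loose carton with a green band, 90 x 60 x 40 mm, origin under its centre; leave alone
- corner_guard: loose black plastic corner guard, 80 x 80 x 56 mm, origin under its centre; leave alone
- scraper: loose flat scraper lying on the bench, 280 mm long along its x, under 30 mm high; leave alone
- screwdriver: loose screwdriver with green handle lying on the bench, 200 mm long along its x, under 35 mm high; leave alone
- spray_can: loose upright can with a paper label, 64 mm across, about 100 mm tall, origin under its centre; leave alone
Mind the look-alikes: they are no part of the job. What is shaped like the part that bears vent_pivot but green is not meant.

How it is judged:
By the outcome, as a careful person would: the job done as asked, in the order asked, and still so for the second after the job is handed in, while the arm keeps its last pose, push and grip.
It also fails if it takes over 72 s, if anything falls off the work surface, if the arm or the gripper's body presses on something with over 40 N, if the wrist force passes 120 N, or if a joint passes its speed limit or range.

## Working session

There is one attempt and no reset: what is moved stays moved. The work goes in short steps, Python scripts to look and compute and a tool call to move; the robot and the scene stay as the last step left them, time stands still between calls to the robot, and variables do not carry over. Pictures are saved under pics/ and viewed, and the job is handed in when it is done.

Besides the shell and the picture viewer there is one more tool, called as a command line: name --argument value ..., lists and objects as JSON in quotes. step_arm: Moves the arm, as the interface text tells. Its arguments: {"type":"object","properties":{"moves":{"type":"array"}},"required":["moves"]}

```bash
mkdir -p pics; cat > h.py <<'E'
import numpy as np, cv2
from station import r, optics
def cap(n,f=None):
    c=optics.capture(n)
    if f: cv2.imwrite('pics/'+f,c['image'][:,:,::-1])
    return c
E
python3 - <<'E'
from h import *
import pickle
s=r.sense();print({k:np.round(v,3).tolist() for k,v in s.items()})
for n in ['side','top','wrist']:
    c=cap(n,n+'0.png');pickle.dump(c,open(n+'0.pkl','wb'));print(n,c['fov_y'],c['cx'],c['cy'],c['k1'],np.round(c['cam_to_world'],3).tolist())
E
```

```text
{'time_s': 0.0, 'joints': [89.816, 22.09, 0.381, -0.029, -68.41, -14.818], 'joint_velocities': [0.026, -0.087, -0.078, 0.067, -0.017, 0.046], 'effort': [0.0, -39.067, 18.741, 4.22, 0.011, -0.0], 'tcp_pos': [0.162, 0.603, 0.232], 'ee_rot': [[-0.966, -0.0, -0.259], [0.259, -0.002, -0.966], [-0.0, -1.0, 0.002]], 'wrist_force': [-0.153, -0.239, -0.217], 'moment': [0.032, 0.026, -0.027], 'gripper_width': 1.002}
side 47.4163662032989 321.6133052056507 203.44067148004368 -0.10635923060986804 [[0.9, -0.246, 0.359, -0.02], [-0.435, -0.52, 0.735, -1.044], [0.006, -0.818, -0.575, 0.958], [0.0, 0.0, 0.0, 1.0]]
top 57.49760189828098 315.1309383504469 201.2114154687039 -0.0313089473898844 [[-0.006, -0.996, 0.088, 0.407], [-1.0, 0.007, 0.013, 0.001], [-0.013, -0.088, -0.996, 1.16], [0.0, 0.0, 0.0, 1.0]]
wrist 60.629036875667246 321.25740886304897 203.28549327430235 0.002342946167238852 [[-0.26, -0.922, -0.286, 0.24], [-0.966, 0.248, 0.076, 0.581], [0.001, 0.296, -0.955, 0.385], [0.0, 0.0, 0.0, 1.0]]
```

View pics/side0.png

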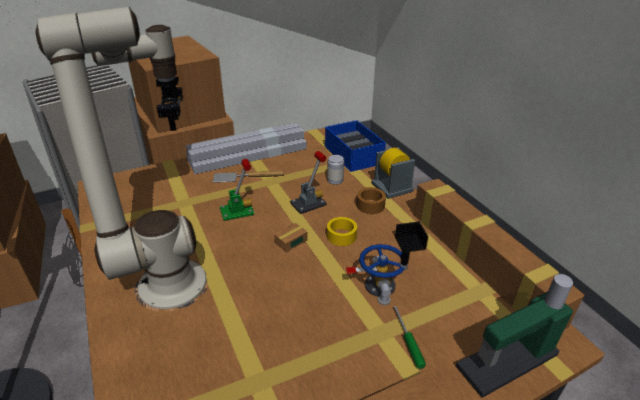

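View pics/top0.png

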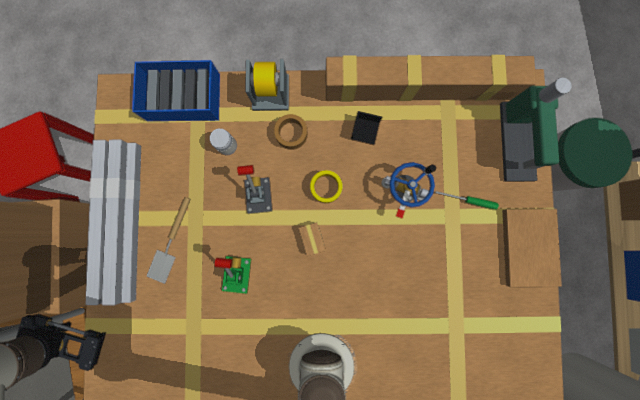

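View pics/wrist0.png

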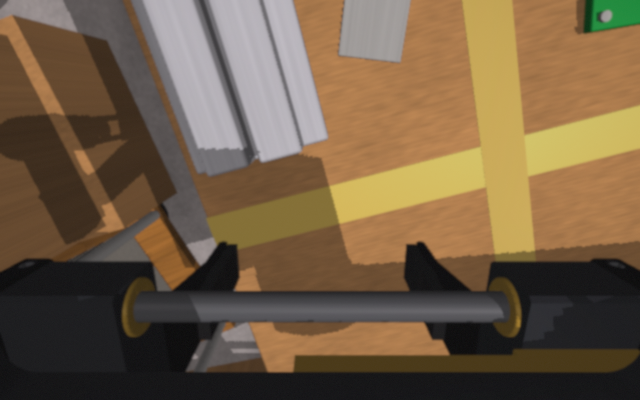

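```bash
python3 - <<'E'
import cv2
t=cv2.imread('pics/top0.png');s=cv2.imread('pics/side0.png')
a=cv2.resize(t[140:300,190:290],None,fx=4,fy=4,interpolation=2)[:600]
cv2.imwrite('pics/c1.png',cv2.resize(t[150:225,215:315],None,fx=8,fy=8,interpolation=2))
cv2.imwrite('pics/c2.png',cv2.resize(s[140:220,220:340],None,fx=6.6,fy=6.6,interpolation=2))
cv2.imwrite('pics/c3.png',cv2.resize(t[150:225,360:460],None,fx=8,fy=8,interpolation=2))
cv2.imwrite('pics/c4.png',cv2.resize(s[230:310,330:440],None,fx=7,fy=7,interpolation=2))
E
```

```text
(no output)
```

View pics/c1.png

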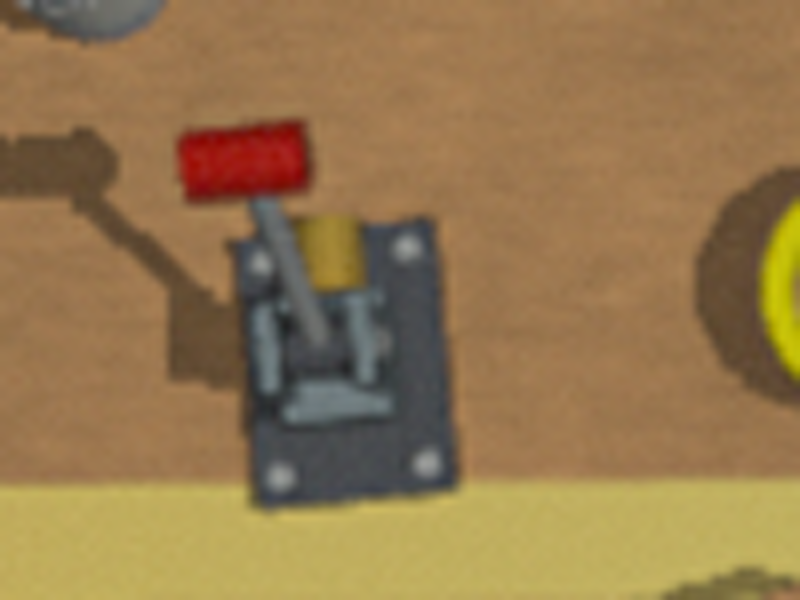

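View pics/c2.png

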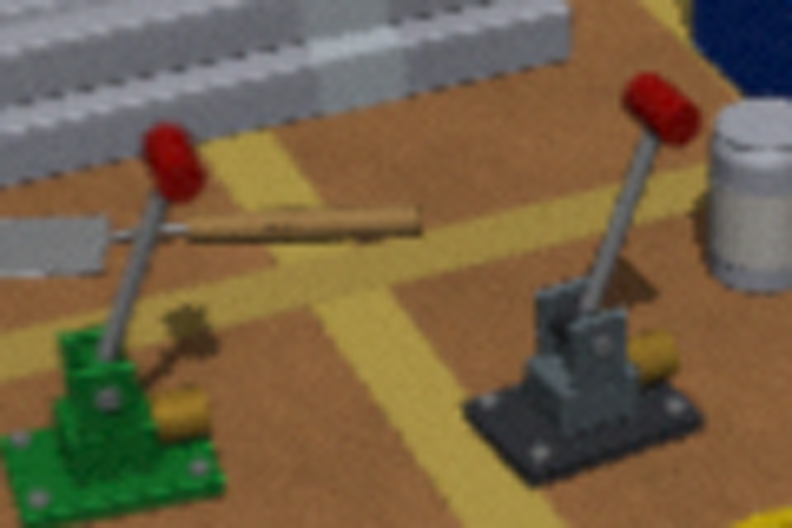

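View pics/c3.png

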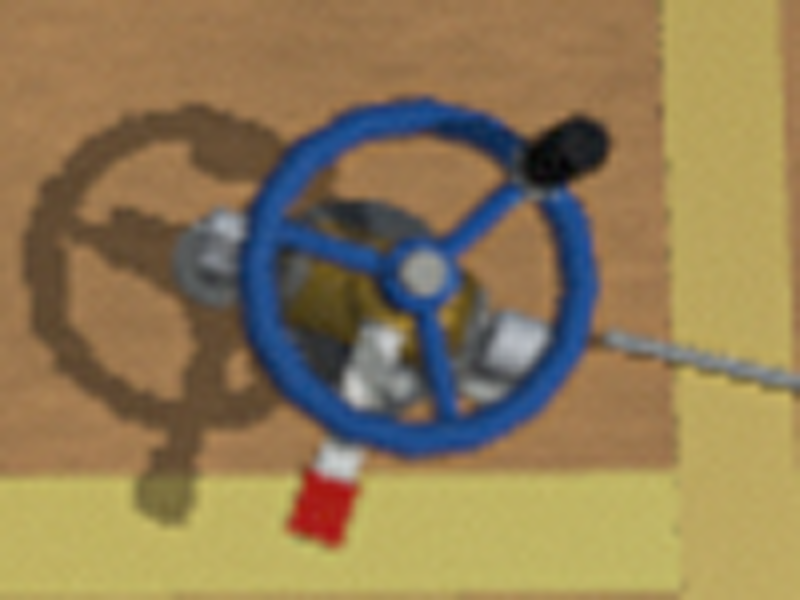

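View pics/c4.png

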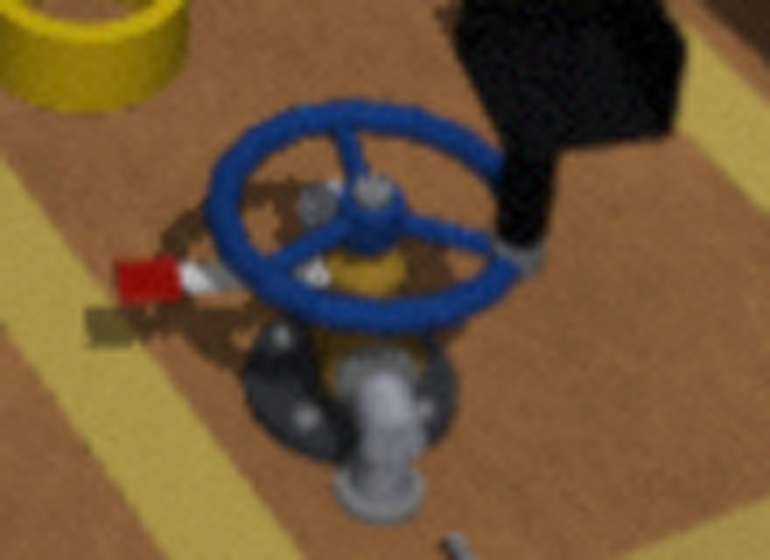

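```bash
cat >> h.py <<'E'
def ray(c,u,v):
    f=200/np.tan(np.radians(c['fov_y']/2))
    K=np.array([[f,0,c['cx']],[0,f,c['cy']],[0,0,1]])
    p=cv2.undistortPoints(np.array([[[u,v]]],float),K,np.array([c['k1'],0,0,0,0.]))[0,0]
    T=np.array(c['cam_to_world']);d=T[:3,:3]@[p[0],p[1],1];return T[:3,3],d/np.linalg.norm(d)
def proj(c,P):
    f=200/np.tan(np.radians(c['fov_y']/2));T=np.array(c['cam_to_world'])
    q=T[:3,:3].T@(np.array(P)-T[:3,3]);a=q[:2]/q[2];a=a*(1+c['k1']*(a@a));return a*f+[c['cx'],c['cy']]
def atz(c,u,v,z):
    o,d=ray(c,u,v);return o+d*(z-o[2])/d[2]
def tri(obs):
    A=np.zeros((3,3));b=np.zeros(3);L=[ray(*o) for o in obs]
    for o,d in L:
        M=np.eye(3)-np.outer(d,d);A+=M;b+=M@o
    p=np.linalg.solve(A,b);return p,[np.linalg.norm((np.eye(3)-np.outer(d,d))@(p-o)) for o,d in L]
E
python3 - <<'E'
from h import *
import pickle
t=pickle.load(open('top0.pkl','rb'));s=pickle.load(open('side0.pkl','rb'))
for n,a,b in [('handle',(245.6,170),(320.3,156.5)),('hub',(413,184),(383.3,256.4)),('gripfoot',(427.5,171.9),(404.3,266.4)),('tab',(400.2,213.7),(351.4,270))]:
    p,e=tri([(t,*a),(s,*b)]);print(n,p.round(4),np.round(e,4))
for n,u,v in [('p1',232.5*8,0)]: pass
for x,y in [(262,262),(407,247),(428,462),(280,477),(347,362)]:
    print(atz(t,215+x/8,150+y/8,0.01).round(4))
print('cheektops',atz(t,215+265/8,150+342/8,.082),atz(t,215+365/8,150+335/8,.082))
print('hub',atz(t,413,184,.113),'foot',atz(t,427.5,171.9,.109),'top',atz(t,432.9,168.1,.159),'tab',atz(t,400.2,213.7,.073))
for n,u,v,z in [('tapeY',326,186,.045),('guard',367,128,.05),('spray',222,141,.1),('box',311,238,.04),('tapeB',291,131,.05)]: print(n,atz(t,u,v,z).round(3))
E
```

```text
handle [0.581  0.2009 0.1854] [0.0013 0.0013]
hub [ 0.5488 -0.2693  0.1155] [0.0015 0.0015]
gripfoot [ 0.5871 -0.317   0.1019] [0.0026 0.0026]
tab [ 0.466  -0.2396  0.0727] [0.0019 0.0019]
[0.5697 0.2302 0.01  ]
[0.5752 0.1721 0.01  ]
[0.4892 0.1633 0.01  ]
[0.4837 0.2221 0.01  ]
[0.5293 0.1958 0.01  ]
cheektops [0.52936033 0.21433107 0.082     ] [0.53169824 0.17690597 0.082     ]
hub [ 0.54776178 -0.26919328  0.113     ] foot [ 0.58352758 -0.31359582  0.109     ] top [ 0.585692   -0.31403444  0.159     ] tab [ 0.46421051 -0.23868412  0.073     ]
tapeY [ 0.553 -0.019  0.045]
guard [ 0.733 -0.148  0.05 ]
spray [0.683 0.291 0.1  ]
box [0.393 0.028 0.04 ]
tapeB [0.726 0.089 0.05 ]
```

```bash
cat > p.py <<'E'
# tracks commanded pose in cmd.npz ; 'did(last_row)' then plan
from h import *
from scipy.spatial.transform import Rotation as Ro
import os
def load():
    if os.path.exists('cmd.npz'):
        z=np.load('cmd.npz');return z['p'],z['R']
    a=np.radians(165);x=np.array([np.cos(a),np.sin(a),0]);y=np.array([0,0,-1.]);return np.array([.162,.604,.234]),np.stack([x,y,np.cross(x,y)],1)
def did(*rows):
    p,R=load()
    for row in rows:
        p=p+R@np.array(row[3:6])/100;R=R@Ro.from_rotvec(row[:3]).as_matrix()
    np.savez('cmd.npz',p=p,R=R);return p,R
def plan(pts,yawdeg=None):
    """yaw of tool x axis, pts world list"""
    p,R=load()
    if yawdeg is not None:
        a=np.radians(yawdeg);x=np.array([np.cos(a),np.sin(a),0]);y=np.array([0,0,-1.]);R2=np.stack([x,y,np.cross(x,y)],1)
        print('rv',Ro.from_matrix(R.T@R2).as_rotvec().round(4))
    for q in pts: print((R.T@(np.array(q)-p)*100).round(2).tolist())
def st():
    s=r.sense();p,R=load();print('t',round(s['time_s'],2),'tcp',np.round(s['tcp_pos'],4),'cmd',p.round(4),'F',np.round(s['wrist_force'],1),'M',np.round(s['moment'],2),'w',round(s['gripper_width'],3),'roterr',Ro.from_matrix(R.T@np.array(s['ee_rot'])).as_rotvec().round(3));return s
E
echo
```

step_arm --moves '[[[0, -0.0722, 0, -3.6, -0.3, 1.7, 0], [0, -0.1444, 0, -7.2, -0.6, 3.4, 0], [0, -0.2166, 0, -10.8, -0.9, 5.1, 0], [0, -0.2888, 0, -14.4, -1.2, 6.8, 0], [0, -0.361, 0, -18.0, -1.5, 8.5, 0]]]'

```text
time_s: 0.57
tcp_pos: [0.3145, 0.4735, 0.2485]
ee_rot: [[-0.995, -0.0, 0.103], [-0.103, -0.0, -0.995], [0.0, -1.0, 0.0]]
wrist_force: [0.7, 0.5, 0.1]
gripper_width: 0.705
```

```bash
python3 - <<'E'
from p import *
did([0,-0.361,0,-18.0,-1.5,8.5,0]);st()
p,R=load();T=np.array([.636,.2065,.28]);plan([p+(T-p)*k/10 for k in (1,2,3,4,5,10)],185.7)
E
```

```text
t 0.57 tcp [0.3145 0.4735 0.2485] cmd [0.3139 0.4753 0.249 ] F [0.7 0.5 0.1] M [-0.04 -0.07  0.02] w 0.705 roterr [ 0.    -0.004 -0.   ]
rv [ 0.     -0.0003  0.    ]
[-2.94, -0.31, 2.99]
[-5.88, -0.62, 5.99]
[-8.82, -0.93, 8.98]
[-11.76, -1.24, 11.98]
[-14.7, -1.55, 14.97]
[-29.39, -3.1, 29.94]
```

step_arm --moves '[[[0, 0, 0, -2.8, -0.3, 2.8, 0], [0, 0, 0, -5.6, -0.6, 5.6, 0], [0, 0, 0, -8.4, -0.9, 8.4, 0], [0, 0, 0, -11.2, -1.2, 11.2, 0], [0, 0, 0, -14.0, -1.5, 14.0, 0]]]'

```text
time_s: 0.98
tcp_pos: [0.4678, 0.3479, 0.2636]
ee_rot: [[-0.995, -0.0, 0.099], [-0.099, -0.0, -0.995], [0.0, -1.0, 0.0]]
wrist_force: [-0.6, 1.2, 0.4]
gripper_width: 0.326
```

step_arm --moves '[[[0, 0, 0, -3.0, -0.3, 2.8, 0], [0, 0, 0, -6.0, -0.6, 5.8, 0], [0, 0, 0, -9.0, -0.9, 9.0, 0], [0, 0, 0, -12.4, -1.2, 12.5, 0], [0, 0, 0, -15.4, -1.6, 15.9, 0]]]'

```text
time_s: 1.4
tcp_pos: [0.6264, 0.2146, 0.2779]
ee_rot: [[-0.995, -0.001, 0.099], [-0.099, -0.0, -0.995], [0.001, -1.0, 0.0]]
wrist_force: [0.7, 0.3, 0.2]
gripper_width: 0.02
```

```bash
python3 - <<'E'
from p import *
did([0,0,0,-14,-1.5,14,0],[0,0,0,-15.4,-1.6,15.9,0]);st()
import pickle
c=cap('wrist','w1.png');pickle.dump(c,open('w1.pkl','wb'));cap('side','s1.png')
st()
E
```

```text
t 1.4 tcp [0.6264 0.2146 0.2779] cmd [0.636  0.2069 0.28  ] F [0.7 0.3 0.2] M [ 0.04 -0.06 -0.02] w 0.02 roterr [ 0.    -0.    -0.001]
t 1.5 tcp [0.6287 0.2118 0.2773] cmd [0.636  0.2069 0.28  ] F [-0.1 -0.3 -0.8] M [0.03 0.04 0.02] w 0.005 roterr [ 0.001  0.007 -0.   ]
```

View pics/w1.png

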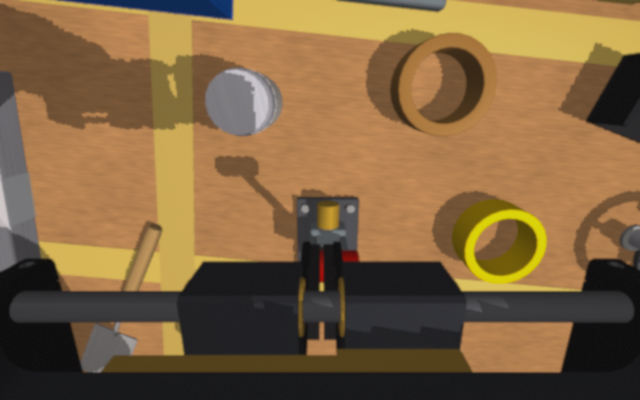

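View pics/s1.png

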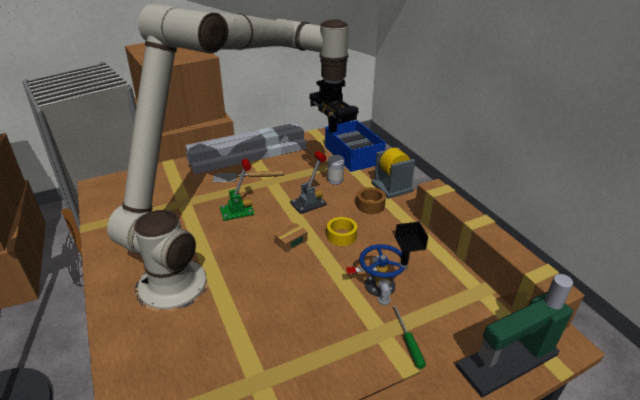

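step_arm --moves '[[[0, 0, 0, 0, 2.5, 0, 0], [0, 0, 0, 0, 5.0, 0, 0], [0, 0, 0, 0, 7.5, 0, 0], [0, 0, 0, 0, 10.0, 0, 0], [0, 0, 0, 0, 10.0, 0, 0]]]'

```text
time_s: 1.92
tcp_pos: [0.6215, 0.2151, 0.1718]
ee_rot: [[-0.995, -0.012, 0.098], [-0.098, -0.005, -0.995], [0.012, -1.0, 0.003]]
wrist_force: [-1.2, -0.1, -1.5]
gripper_width: 0.001
```

```bash
python3 - <<'E'
from p import *
did([0,0,0,0,10,0,0]);st()
import pickle
c=cap('top','t2.png');s=cap('side','s2.png')
a=cv2.imread('pics/t2.png')[140:230,200:300];b=cv2.imread('pics/s2.png')[120:210,280:380]
cv2.imwrite('pics/c5.png',np.hstack([cv2.resize(a,(400,360)),cv2.resize(b,(400,360))]))
st()
E
```

```text
t 1.92 tcp [0.6215 0.2151 0.1718] cmd [0.636  0.2069 0.18  ] F [-1.2 -0.1 -1.5] M [-0.03  0.08  0.01] w 0.001 roterr [ 0.003  0.001 -0.012]
t 2.02 tcp [0.6249 0.2162 0.1779] cmd [0.636  0.2069 0.18  ] F [ 0.  -0.6  1.5] M [-0.01 -0.04 -0.03] w 0.009 roterr [ 0.001 -0.001 -0.002]
```

View pics/c5.png

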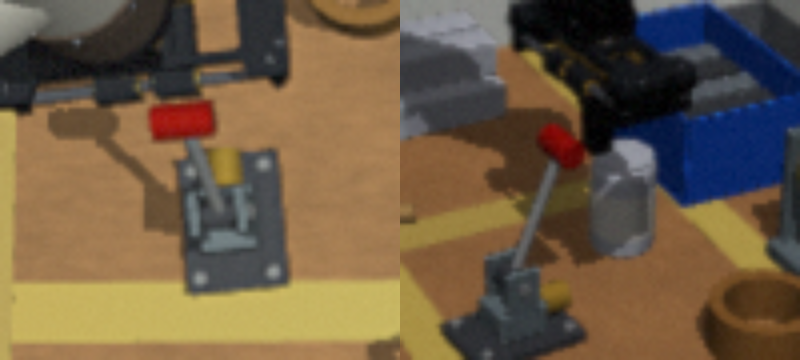

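step_arm --moves '[[[0, 0, 0, 0, 0, 0, 0], [0, 0, 0, 0, 0, 0, 0], [0, 0, 0, 0, 0, 0, 0], [0, 0, 0, 0, 0, 0, 0], [0, 0, 0, 0, 0, 0, 0]]]'

```text
time_s: 2.43
tcp_pos: [0.6255, 0.2163, 0.1793]
ee_rot: [[-0.995, 0.001, 0.099], [-0.099, 0.001, -0.995], [-0.001, -1.0, -0.001]]
wrist_force: [0.2, 0.2, -0.6]
gripper_width: 0.005
```

```bash
cat >> p.py <<'E'
def reset():
    s=r.sense();p,R=load();np.savez('cmd.npz',p=np.array(s['tcp_pos']),R=np.array(s['ee_rot']))
E
python3 - <<'E'
from p import *
st();reset();plan([(.621,.205,.18),(.611,.204,.18),(.6035,.2032,.18)],185.7)
E
```

```text
t 2.43 tcp [0.6255 0.2163 0.1793] cmd [0.636  0.2069 0.18  ] F [ 0.2  0.2 -0.6] M [-0.04 -0.01 -0.01] w 0.005 roterr [-0.001 -0.     0.001]
rv [ 0.0006 -0.0003 -0.0013]
[0.56, -0.07, 1.08]
[1.57, -0.07, 1.08]
[2.32, -0.08, 1.09]
```

step_arm --moves '[[[0, 0, 0, 0, -0.3, 0.6, 0], [0, 0, 0, 0.7, -0.6, 1.1, 0], [0, 0, 0, 1.4, -0.6, 1.1, 0], [0, 0, 0, 1.9, -0.6, 1.1, 0], [0, 0, 0, 2.2, -0.6, 1.1, 0]]]'

```text
time_s: 2.85
tcp_pos: [0.6045, 0.2027, 0.1852]
ee_rot: [[-0.995, 0.002, 0.099], [-0.099, 0.0, -0.995], [-0.003, -1.0, -0.0]]
wrist_force: [4.5, -1.4, 1.6]
gripper_width: 0.007
```

```bash
python3 - <<'E'
from p import *
did([0,0,0,2.2,-.6,1.1,0]);st()
th=np.linspace(0,.85,18);h=.13*np.sin(.4-th);z=.13*np.cos(.4-th)
for t,a,b in zip(th,(h[0]-h)*100,-(z-z[0])*100): print(round(t,3),a.round(2),b.round(2))
E
```

```text
t 2.85 tcp [0.6045 0.2027 0.1852] cmd [0.6047 0.2032 0.1852] F [ 4.5 -1.4  1.6] M [-0.55 -1.08 -0.  ] w 0.007 roterr [ 0.001 -0.     0.001]
0.0 0.0 -0.0
0.05 0.6 -0.24
0.1 1.22 -0.45
0.15 1.85 -0.62
0.2 2.48 -0.77
0.25 3.12 -0.88
0.3 3.76 -0.96
0.35 4.41 -1.01
0.4 5.06 -1.03
0.45 5.71 -1.01
0.5 6.36 -0.96
0.55 7.01 -0.88
0.6 7.65 -0.77
0.65 8.28 -0.62
0.7 8.9 -0.45
0.75 9.52 -0.24
0.8 10.12 -0.0
0.85 10.72 0.27
```

step_arm --moves '[[[0, 0, 0, 0.5, -0.2, 0, 0], [0, 0, 0, 1.1, -0.4, 0, 0], [0, 0, 0, 1.7, -0.6, 0, 0], [0, 0, 0, 2.3, -0.7, 0, 0], [0, 0, 0, 2.9, -0.85, 0, 0]]]'

```text
time_s: 3.27
tcp_pos: [0.5762, 0.2008, 0.1941]
ee_rot: [[-0.995, 0.004, 0.099], [-0.099, 0.002, -0.995], [-0.004, -1.0, -0.002]]
wrist_force: [4.8, 1.4, 4.1]
gripper_width: 0.004
```

step_arm --moves '[[[0, 0, 0, 0.6, -0.1, 0, 0], [0, 0, 0, 1.2, -0.15, 0, 0], [0, 0, 0, 1.8, -0.18, 0, 0], [0, 0, 0, 2.4, -0.18, 0, 0], [0, 0, 0, 3.0, -0.15, 0, 0]]]'

```text
time_s: 3.68
tcp_pos: [0.5453, 0.1974, 0.1945]
ee_rot: [[-0.995, 0.0, 0.099], [-0.099, 0.0, -0.995], [-0.001, -1.0, -0.0]]
wrist_force: [3.7, 0.9, 3.3]
gripper_width: 0.005
```

step_arm --moves '[[[0, 0, 0, 0.6, 0.05, 0, 0], [0, 0, 0, 1.2, 0.12, 0, 0], [0, 0, 0, 1.8, 0.25, 0, 0], [0, 0, 0, 2.4, 0.4, 0, 0], [0, 0, 0, 3.0, 0.58, 0, 0]]]'

```text
time_s: 4.1
tcp_pos: [0.5155, 0.1941, 0.1885]
ee_rot: [[-0.995, 0.0, 0.099], [-0.099, -0.0, -0.995], [-0.0, -1.0, 0.0]]
wrist_force: [5.4, 0.8, 2.8]
gripper_width: 0.005
```

```bash
python3 - <<'E'
from p import *
did([0,0,0,2.9,-.85,0,0],[0,0,0,3,-.15,0,0],[0,0,0,3,.58,0,0]);st()
import pickle
c=cap('top','t3.png');s=cap('side','s3.png')
a=cv2.imread('pics/t3.png')[140:230,200:300];b=cv2.imread('pics/s3.png')[120:210,260:360]
cv2.imwrite('pics/c6.png',np.hstack([cv2.resize(a,(400,360)),cv2.resize(b,(400,360))]))
st()
E
```

```text
t 4.1 tcp [0.5155 0.1941 0.1885] cmd [0.5162 0.1944 0.1893] F [5.4 0.8 2.8] M [ 0.15 -1.5  -0.01] w 0.005 roterr [ 0.001 -0.    -0.001]
t 4.2 tcp [0.5147 0.1939 0.1882] cmd [0.5162 0.1944 0.1893] F [ 5.3 -0.2  2.1] M [ 0.11 -1.48 -0.03] w 0.006 roterr [ 0.001 -0.    -0.003]
```

View pics/c6.png

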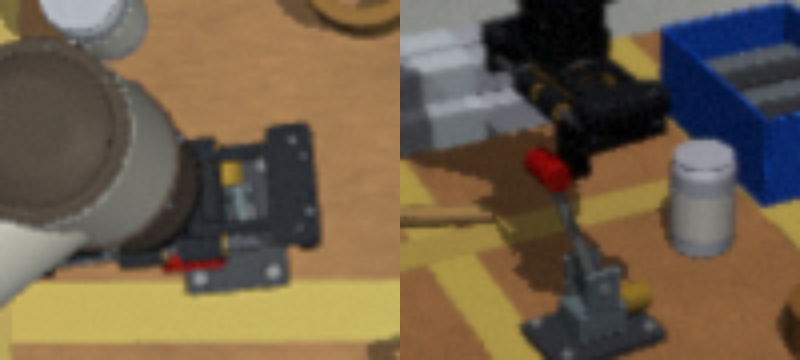

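step_arm --moves '[[[0, 0, 0, 0.25, 0.08, 0, 0], [0, 0, 0, 0.5, 0.16, 0, 0], [0, 0, 0, 0.75, 0.25, 0, 0], [0, 0, 0, 1.0, 0.34, 0, 0], [0, 0, 0, 1.2, 0.42, 0, 0]]]'

```text
time_s: 4.62
tcp_pos: [0.5043, 0.193, 0.1845]
ee_rot: [[-0.995, 0.001, 0.099], [-0.099, -0.0, -0.995], [-0.001, -1.0, 0.0]]
wrist_force: [8.6, 0.0, 4.6]
gripper_width: 0.007
```

```bash
python3 - <<'E'
from p import *
did([0,0,0,1.2,.42,0,0]);st()
E
```

```text
t 4.62 tcp [0.5043 0.193  0.1845] cmd [0.5042 0.1932 0.1851] F [8.6 0.  4.6] M [ 0.04 -2.58  0.02] w 0.007 roterr [ 0.001 -0.    -0.001]
```

step_arm --moves '[[[0, 0, 0, 0.05, 0.02, 0, 0], [0, 0, 0, 0.1, 0.04, 0, 0], [0, 0, 0, 0.15, 0.06, 0, 0], [0, 0, 0, 0.2, 0.08, 0, 0], [0, 0, 0, 0.2, 0.08, 0, 0]]]'

```text
time_s: 5.03
tcp_pos: [0.5043, 0.1931, 0.1847]
ee_rot: [[-0.995, 0.005, 0.1], [-0.1, 0.001, -0.995], [-0.005, -1.0, -0.0]]
wrist_force: [9.0, -0.5, 3.8]
gripper_width: 0.003
```

```bash
python3 - <<'E'
from p import *
did([0,0,0,.2,.08,0,0]);st()
s=cap('side','s4.png')
b=cv2.imread('pics/s4.png')[120:210,260:360]
cv2.imwrite('pics/c7.png',cv2.resize(b,(600,540)))
E
```

```text
t 5.03 tcp [0.5043 0.1931 0.1847] cmd [0.5022 0.193  0.1843] F [ 9.  -0.5  3.8] M [-0.27 -2.77  0.03] w 0.003 roterr [ 0.    -0.001  0.004]
```

View pics/c7.png

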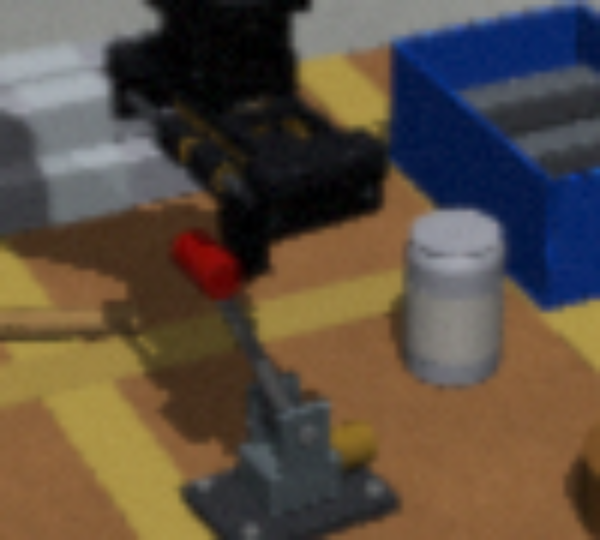

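step_arm --moves '[[[0, 0, 0, 0.1, 0.04, 0, 0], [0, 0, 0, 0.2, 0.08, 0, 0], [0, 0, 0, 0.3, 0.12, 0, 0], [0, 0, 0, 0.4, 0.16, 0, 0], [0, 0, 0, 0.4, 0.16, 0, 0]]]'

```text
time_s: 5.5
tcp_pos: [0.504, 0.1932, 0.1847]
ee_rot: [[-0.995, 0.014, 0.101], [-0.101, 0.003, -0.995], [-0.014, -1.0, -0.001]]
wrist_force: [18.7, -3.6, 4.7]
gripper_width: 0.005
```

```bash
python3 - <<'E'
from p import *
did([0,0,0,.4,.16,0,0]);st()
th=np.linspace(.8,0,41);h=.13*np.sin(.4-th);z=.13*np.cos(.4-th)
for t,a,b in zip(th,(h[0]-h)*100,-(z-z[0])*100): print(round(t,3),a.round(2),b.round(2))
E
```

```text
t 5.5 tcp [0.504  0.1932 0.1847] cmd [0.4983 0.1926 0.1827] F [18.7 -3.6  4.7] M [-1.1  -5.19  0.03] w 0.005 roterr [-0.001 -0.002  0.013]
0.8 0.0 -0.0
0.78 -0.24 -0.1
0.76 -0.48 -0.19
0.74 -0.73 -0.28
0.72 -0.97 -0.37
0.7 -1.22 -0.45
0.68 -1.47 -0.52
0.66 -1.72 -0.59
0.64 -1.97 -0.65
0.62 -2.23 -0.71
0.6 -2.48 -0.77
0.58 -2.74 -0.82
0.56 -2.99 -0.86
0.54 -3.25 -0.9
0.52 -3.51 -0.93
0.5 -3.76 -0.96
0.48 -4.02 -0.98
0.46 -4.28 -1.0
0.44 -4.54 -1.02
0.42 -4.8 -1.02
0.4 -5.06 -1.03
0.38 -5.32 -1.02
0.36 -5.58 -1.02
0.34 -5.84 -1.0
0.32 -6.1 -0.98
0.3 -6.36 -0.96
0.28 -6.62 -0.93
0.26 -6.88 -0.9
0.24 -7.13 -0.86
0.22 -7.39 -0.82
0.2 -7.65 -0.77
0.18 -7.9 -0.71
0.16 -8.15 -0.65
0.14 -8.4 -0.59
0.12 -8.66 -0.52
0.1 -8.9 -0.45
0.08 -9.15 -0.37
0.06 -9.4 -0.28
0.04 -9.64 -0.19
0.02 -9.88 -0.1
0.0 -10.12 -0.0
```

step_arm --moves '[[[0, 0, 0, -0.1, -0.04, 0, 0], [0, 0, 0, -0.2, -0.08, 0, 0], [0, 0, 0, -0.3, -0.12, 0, 0], [0, 0, 0, -0.45, -0.16, 0, 0], [0, 0, 0, -0.6, -0.2, 0, 0]]]'

```text
time_s: 5.92
tcp_pos: [0.5048, 0.193, 0.1843]
ee_rot: [[-0.995, 0.001, 0.099], [-0.099, 0.0, -0.995], [-0.001, -1.0, -0.0]]
wrist_force: [4.7, 0.8, 3.0]
gripper_width: 0.008
```

step_arm --moves '[[[0, 0, 0, -0.24, -0.1, 0, 0], [0, 0, 0, -0.48, -0.19, 0, 0], [0, 0, 0, -0.73, -0.28, 0, 0], [0, 0, 0, -0.97, -0.37, 0, 0], [0, 0, 0, -1.22, -0.45, 0, 0]]]'

```text
time_s: 6.33
tcp_pos: [0.5159, 0.194, 0.1874]
ee_rot: [[-0.995, -0.002, 0.099], [-0.099, -0.001, -0.995], [0.002, -1.0, 0.0]]
wrist_force: [5.6, 0.6, -0.2]
gripper_width: 0.004
```

step_arm --moves '[[[0, 0, 0, -0.25, -0.07, 0, 0], [0, 0, 0, -0.5, -0.14, 0, 0], [0, 0, 0, -0.75, -0.2, 0, 0], [0, 0, 0, -1.01, -0.26, 0, 0], [0, 0, 0, -1.26, -0.32, 0, 0]]]'

```text
time_s: 6.75
tcp_pos: [0.5277, 0.1951, 0.1895]
ee_rot: [[-0.995, -0.004, 0.098], [-0.098, -0.001, -0.995], [0.004, -1.0, 0.001]]
wrist_force: [5.4, 1.0, -4.3]
gripper_width: 0.003
```

step_arm --moves '[[[0, 0, 0, -0.26, -0.05, 0, 0], [0, 0, 0, -0.51, -0.09, 0, 0], [0, 0, 0, -0.77, -0.13, 0, 0], [0, 0, 0, -1.03, -0.16, 0, 0], [0, 0, 0, -1.28, -0.19, 0, 0]]]'

```text
time_s: 7.17
tcp_pos: [0.5406, 0.1963, 0.1919]
ee_rot: [[-0.995, -0.003, 0.099], [-0.099, -0.002, -0.995], [0.004, -1.0, 0.001]]
wrist_force: [4.7, -0.3, -3.3]
gripper_width: 0.009
```

step_arm --moves '[[[0, 0, 0, -0.26, -0.02, 0, 0], [0, 0, 0, -0.52, -0.04, 0, 0], [0, 0, 0, -0.78, -0.06, 0, 0], [0, 0, 0, -1.04, -0.07, 0, 0], [0, 0, 0, -1.3, -0.07, 0, 0]]]'

```text
time_s: 7.58
tcp_pos: [0.5544, 0.1979, 0.1943]
ee_rot: [[-0.995, -0.0, 0.099], [-0.099, -0.0, -0.995], [0.0, -1.0, 0.0]]
wrist_force: [3.9, -0.4, -2.9]
gripper_width: 0.004
```

```bash
python3 - <<'E'
from p import *
did([0,0,0,-.6,-.2,0,0],[0,0,0,-1.22,-.45,0,0],[0,0,0,-1.26,-.32,0,0],[0,0,0,-1.28,-.19,0,0],[0,0,0,-1.3,-.07,0,0]);st()
s=cap('side','s5.png')
b=cv2.imread('pics/s5.png')[120:210,260:360]
cv2.imwrite('pics/c8.png',cv2.resize(b,(600,540)))
E
```

```text
t 7.58 tcp [0.5544 0.1979 0.1943] cmd [0.5546 0.1982 0.1951] F [ 3.9 -0.4 -2.9] M [ 0.03 -1.14  0.05] w 0.004 roterr [ 0.001  0.    -0.002]
```

View pics/c8.png

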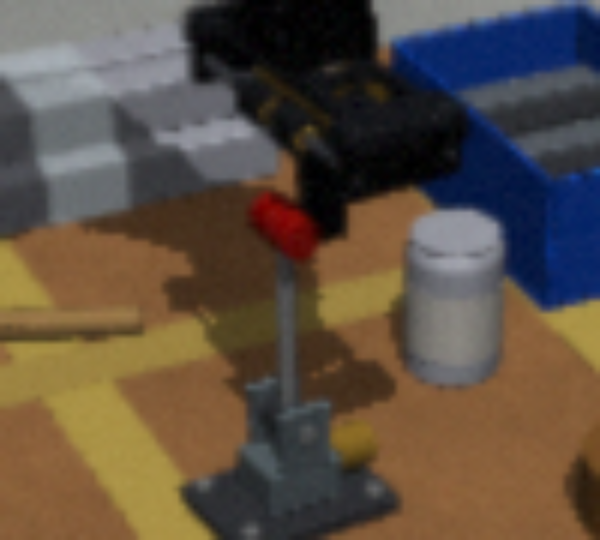

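Halfway back, still in contact.

step_arm --moves '[[[0, 0, 0, -0.26, 0.01, 0, 0], [0, 0, 0, -0.52, 0.02, 0, 0], [0, 0, 0, -0.78, 0.03, 0, 0], [0, 0, 0, -1.04, 0.05, 0, 0], [0, 0, 0, -1.3, 0.07, 0, 0]]]'

```text
time_s: 8.05
tcp_pos: [0.5674, 0.1993, 0.1936]
ee_rot: [[-0.995, -0.0, 0.099], [-0.099, -0.0, -0.995], [0.0, -1.0, 0.0]]
wrist_force: [2.9, 0.9, -2.0]
gripper_width: 0.007
```

step_arm --moves '[[[0, 0, 0, -0.26, 0.03, 0, 0], [0, 0, 0, -0.52, 0.06, 0, 0], [0, 0, 0, -0.77, 0.1, 0, 0], [0, 0, 0, -1.03, 0.15, 0, 0], [0, 0, 0, -1.28, 0.19, 0, 0]]]'

```text
time_s: 8.47
tcp_pos: [0.5802, 0.2006, 0.1916]
ee_rot: [[-0.995, -0.0, 0.099], [-0.099, -0.0, -0.995], [0.0, -1.0, 0.0]]
wrist_force: [2.8, 1.1, -1.7]
gripper_width: 0.003
```

step_arm --moves '[[[0, 0, 0, -0.25, 0.06, 0, 0], [0, 0, 0, -0.5, 0.12, 0, 0], [0, 0, 0, -0.75, 0.18, 0, 0], [0, 0, 0, -1.01, 0.25, 0, 0], [0, 0, 0, -1.26, 0.32, 0, 0]]]'

```text
time_s: 8.88
tcp_pos: [0.5927, 0.2018, 0.1884]
ee_rot: [[-0.995, -0.0, 0.099], [-0.099, -0.0, -0.995], [0.0, -1.0, 0.0]]
wrist_force: [3.0, 0.1, -1.4]
gripper_width: 0.004
```

step_arm --moves '[[[0, 0, 0, -0.25, 0.08, 0, 0], [0, 0, 0, -0.5, 0.17, 0, 0], [0, 0, 0, -0.74, 0.26, 0, 0], [0, 0, 0, -0.98, 0.35, 0, 0], [0, 0, 0, -1.22, 0.45, 0, 0]]]'

```text
time_s: 9.3
tcp_pos: [0.6048, 0.203, 0.1839]
ee_rot: [[-0.995, -0.0, 0.099], [-0.099, -0.0, -0.995], [0.0, -1.0, 0.0]]
wrist_force: [1.8, 0.1, -1.1]
gripper_width: 0.004
```

step_arm --moves '[[[0, 0, 0, -0.1, 0, 0, 0], [0, 0, 0, -0.2, 0, 0, 0], [0, 0, 0, -0.3, 0, 0, 0], [0, 0, 0, -0.4, 0, 0, 0], [0, 0, 0, -0.6, 0, 0, 0]]]'

```text
time_s: 9.72
tcp_pos: [0.6104, 0.2036, 0.1842]
ee_rot: [[-0.995, -0.0, 0.099], [-0.099, -0.0, -0.995], [0.0, -1.0, 0.0]]
wrist_force: [0.9, -0.4, 0.3]
gripper_width: 0.008
```

```bash
python3 - <<'E'
from p import *
did([0,0,0,-1.3,.07,0,0],[0,0,0,-1.28,.19,0,0],[0,0,0,-1.26,.32,0,0],[0,0,0,-1.22,.45,0,0],[0,0,0,-.6,0,0,0]);st()
s=cap('side','s6.png')
b=cv2.imread('pics/s6.png')[120:210,260:360]
cv2.imwrite('pics/c9.png',cv2.resize(b,(600,540)))
E
```

```text
t 9.72 tcp [0.6104 0.2036 0.1842] cmd [0.6109 0.2038 0.1849] F [ 0.9 -0.4  0.3] M [-0.04 -0.04 -0.03] w 0.008 roterr [ 0.001 -0.    -0.002]
```

View pics/c9.png

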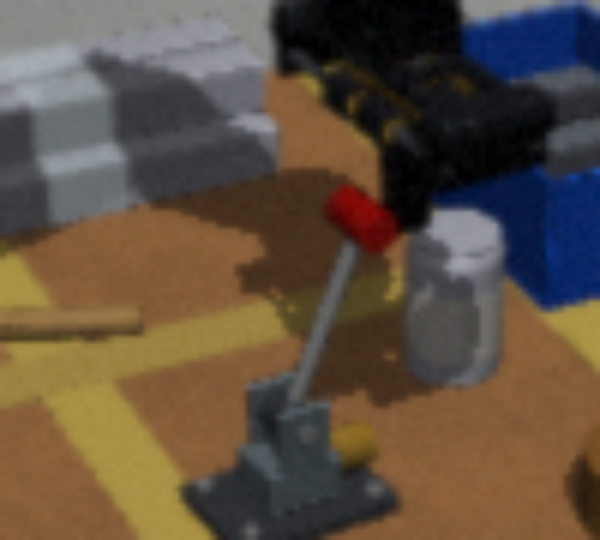

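step_arm --moves '[[[0, 0, 0, -1, 0, 0, 0], [0, 0, 0, -1.5, -2, 0, 0], [0, 0, 0, -1.5, -5, 0, 0], [0, 0, 0, -1.5, -8, 0, 0], [0, 0, 0, -1.5, -10, 0, 10]]]'

```text
time_s: 10.18
tcp_pos: [0.6264, 0.2052, 0.2873]
ee_rot: [[-0.995, 0.004, 0.099], [-0.099, 0.001, -0.995], [-0.004, -1.0, -0.001]]
wrist_force: [0.4, -0.5, 1.4]
gripper_width: 0.032
```

step_arm --moves '[[[0, 0, 0, 0.5, 0, 2, 70], [0, 0, 0, 1.1, 0, 5, 70], [0, 0, 0, 1.7, 0, 8, 70], [0, 0, 0, 2.3, 0, 11, 70], [0, 0, 0, 2.9, 0, 14, 70]]]'

```text
time_s: 10.6
tcp_pos: [0.6097, 0.0613, 0.2835]
ee_rot: [[-0.995, -0.001, 0.099], [-0.099, -0.0, -0.995], [0.001, -1.0, 0.0]]
wrist_force: [0.3, 1.1, 0.6]
gripper_width: 0.378
```

step_arm --moves '[[[0, 0, 0, 0.6, 0, 3.1, 70], [0, 0, 0, 1.2, 0, 6.2, 70], [0, 0, 0, 1.8, 0, 9.3, 70], [0, 0, 0, 2.4, 0, 12.4, 70], [0, 0, 0, 3.0, 0, 15.5, 70]]]'

```text
time_s: 11.02
tcp_pos: [0.5951, -0.0961, 0.2836]
ee_rot: [[-0.995, -0.001, 0.099], [-0.099, 0.0, -0.995], [0.001, -1.0, -0.0]]
wrist_force: [0.0, -0.0, -0.2]
gripper_width: 0.682
```

step_arm --moves '[[[0, 0, 0, 0.6, 0, 3.1, 70], [0, 0, 0, 1.2, 0, 6.2, 70], [0, 0, 0, 1.8, 0, 9.3, 70], [0, 0, 0, 2.4, 0, 12, 70], [0, 0, 0, 3.0, 0, 14, 70]]]'

```text
time_s: 11.43
tcp_pos: [0.579, -0.239, 0.2832]
ee_rot: [[-0.995, -0.001, 0.097], [-0.097, 0.0, -0.995], [0.001, -1.0, -0.0]]
wrist_force: [0.3, -0.2, -0.0]
gripper_width: 0.7
```

```bash
python3 - <<'E'
from p import *
import pickle
did([0,0,0,-1.5,-10,0,0],[0,0,0,2.9,0,14,0],[0,0,0,3,0,15.5,0],[0,0,0,3,0,14,0]);st()
c=cap('wrist','w2.png');st()
c=cap('wrist','w2.png');st()
pickle.dump(c,open('w2.pkl','wb'))
E
```

```text
t 11.43 tcp [ 0.579  -0.239   0.2832] cmd [ 0.5802 -0.2365  0.2845] F [ 0.3 -0.2 -0. ] M [ 0.01 -0.06  0.02] w 0.7 roterr [ 0.     0.002 -0.003]
t 11.48 tcp [ 0.5782 -0.2414  0.2832] cmd [ 0.5802 -0.2365  0.2845] F [ 0.4 -0.4  1. ] M [-0.14 -0.06 -0.03] w 0.699 roterr [ 0.001  0.004 -0.004]
t 11.53 tcp [ 0.5786 -0.2396  0.2831] cmd [ 0.5802 -0.2365  0.2845] F [-0.5  0.5 -0.1] M [-0.05 -0.04 -0.02] w 0.703 roterr [ 0.     0.004 -0.003]
```

View pics/w2.png

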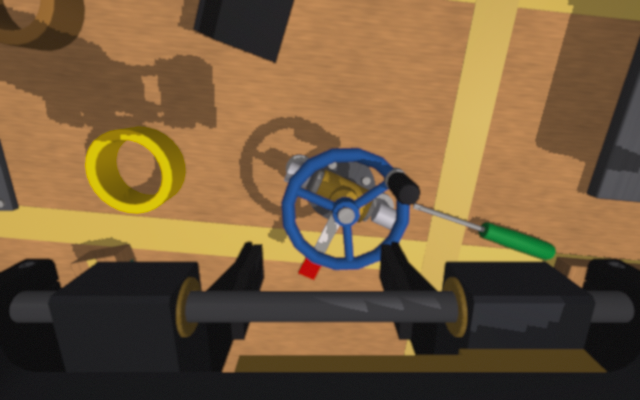

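```bash
python3 - <<'E'
import cv2
t=cv2.imread('pics/w2.png')
cv2.imwrite('pics/c10.png',cv2.resize(t[140:285,270:440],None,fx=4,fy=4,interpolation=2))
E
```

View pics/c10.png

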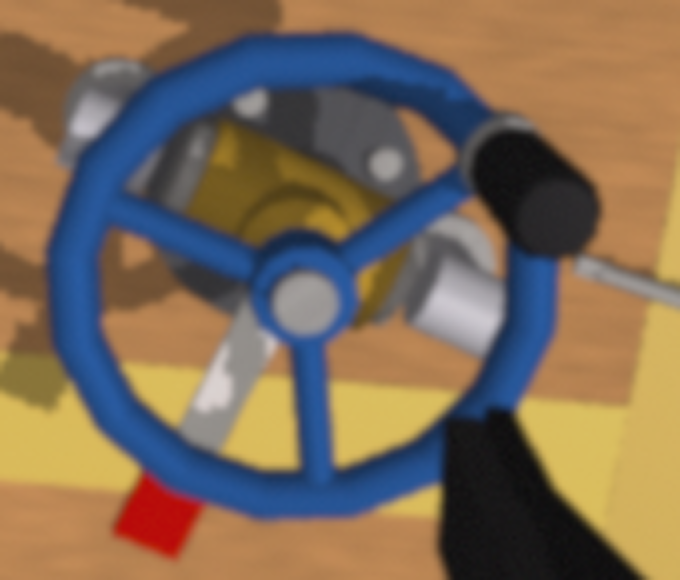

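```bash
python3 - <<'E'
from p import *
import pickle
t=pickle.load(open('top0.pkl','rb'));s=pickle.load(open('side0.pkl','rb'));w=pickle.load(open('w2.pkl','rb'))
print('hub',*tri([(t,413,184),(w,346.25,215.75),(s,383.3,256.4)]),atz(w,346.25,215.75,.114))
print('griptop',*tri([(t,432.9,168.1),(w,409.5,193.75)]),atz(w,409.5,193.75,.159))
print('tab',*tri([(t,400.2,213.7),(w,310,268.75),(s,351.4,270)]),atz(w,310,268.75,.073))
E
```

```text
hub [ 0.54886705 -0.26946127  0.1154554 ] [np.float64(0.001645123995557671), np.float64(0.0003447385610901312), np.float64(0.001399237371473903)] [ 0.54850325 -0.26993842  0.114     ]
griptop [ 0.58682477 -0.31669283  0.1526783 ] [np.float64(0.000639946769355866), np.float64(0.000639946769355779)] [ 0.58836057 -0.31550608  0.159     ]
tab [ 0.4655243  -0.23966048  0.07341874] [np.float64(0.001684486450655215), np.float64(0.0006312510584750803), np.float64(0.0021824695056582143)] [ 0.46459805 -0.23954303  0.073     ]
```

step_arm --moves '[[[0, 0, 0, 0, 0, 1.5, 70], [0, 0, 0, 0, 0, 3, 70], [0, 0, 0, 0, 0, 5, 70], [0, 0, 0, 0, 0, 6.5, 70], [0, 0, 0, 0, 0, 7.5, 70]]]'

```text
time_s: 11.95
tcp_pos: [0.5877, -0.3127, 0.2835]
ee_rot: [[-0.995, -0.001, 0.098], [-0.098, 0.0, -0.995], [0.0, -1.0, -0.0]]
wrist_force: [0.7, -0.3, -0.0]
gripper_width: 0.702
```

step_arm --moves '[[[0, 0, 0, 0, 1, 0, 70], [0, 0, 0, 0, 3, 0, 70], [0, 0, 0, 0, 5, 0, 70], [0, 0, 0, 0, 7, 0, 70], [0, 0, 0, 0, 8, 0, 70]]]'

```text
time_s: 12.37
tcp_pos: [0.5861, -0.3098, 0.2002]
ee_rot: [[-0.995, -0.005, 0.099], [-0.099, 0.003, -0.995], [0.005, -1.0, -0.003]]
wrist_force: [-0.1, 0.2, -0.5]
gripper_width: 0.698
```

```bash
python3 - <<'E'
from p import *
import pickle
did([0,0,0,0,0,7.5,0],[0,0,0,0,8,0,0]);st()
c=cap('wrist','w3.png');st();reset();plan([(.5875,-.3155,.195),(.5875,-.3155,.133)],185.7)
pickle.dump(c,open('w3.pkl','wb'))
E
```

```text
t 12.37 tcp [ 0.5861 -0.3098  0.2002] cmd [ 0.5878 -0.311   0.2044] F [-0.1  0.2 -0.5] M [-0.01  0.03  0.03] w 0.698 roterr [-0.003 -0.    -0.006]
t 12.42 tcp [ 0.5856 -0.3096  0.199 ] cmd [ 0.5878 -0.311   0.2044] F [-0.1  0.5 -2.3] M [0.04 0.05 0.  ] w 0.697 roterr [-0.004  0.    -0.008]
rv [ 0.0042 -0.0003  0.0068]
[-0.13, 0.4, 0.6]
[-0.17, 6.6, 0.63]
```

View pics/w3.png

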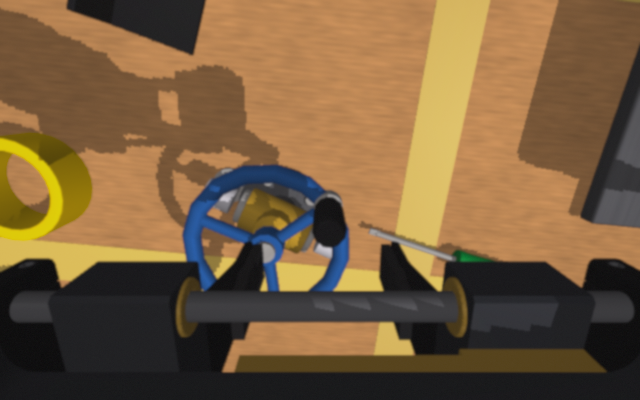

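step_arm --moves '[[[0, 0, 0, 0, 1, 0.5, 70], [0, 0, 0, 0, 2.2, 0.5, 70], [0, 0, 0, 0, 3.4, 0.5, 70], [0, 0, 0, 0, 4.4, 0.5, 70], [0, 0, 0, 0, 5, 0.5, 70]]]'

```text
time_s: 12.83
tcp_pos: [0.588, -0.3162, 0.1532]
ee_rot: [[-0.995, -0.0, 0.099], [-0.099, 0.0, -0.995], [0.0, -1.0, -0.0]]
wrist_force: [-0.7, -0.9, -0.4]
gripper_width: 0.7
```

step_arm --moves '[[[0, 0, 0, 0, 0.5, 0, 70], [0, 0, 0, 0, 1, 0, 70], [0, 0, 0, 0, 1.4, 0, 70], [0, 0, 0, 0, 1.7, 0, 70], [0, 0, 0, 0, 1.8, 0, 70]]]'

```text
time_s: 13.25
tcp_pos: [0.588, -0.3161, 0.1357]
ee_rot: [[-0.995, -0.0, 0.099], [-0.099, 0.0, -0.995], [0.0, -1.0, -0.0]]
wrist_force: [-0.1, 0.2, 0.5]
gripper_width: 0.698
```

```bash
python3 - <<'E'
from p import *
import pickle
did([0,0,0,0,5,.5,0],[0,0,0,0,1.8,0,0]);st()
c=cap('wrist','w4.png');c=cap('side','s7.png');st()
cv2.imwrite('pics/c11.png',cv2.resize(c['image'][200:310,330:450,::-1],None,fx=5,fy=5,interpolation=2))
E
```

```text
t 13.25 tcp [ 0.588  -0.3161  0.1357] cmd [ 0.5856 -0.3144  0.131 ] F [-0.1  0.2  0.5] M [ 0.01  0.   -0.06] w 0.698 roterr [0.004 0.    0.007]
t 13.35 tcp [ 0.5881 -0.3162  0.136 ] cmd [ 0.5856 -0.3144  0.131 ] F [ 0.1 -0.4 -0. ] M [-0.04  0.01  0.04] w 0.693 roterr [ 0.004 -0.     0.007]
```

View pics/w4.png

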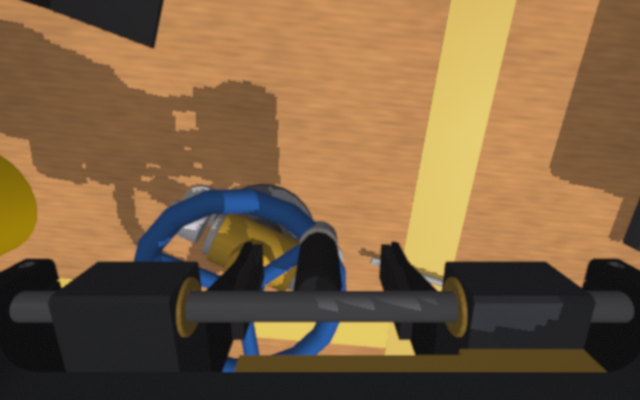

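View pics/c11.png

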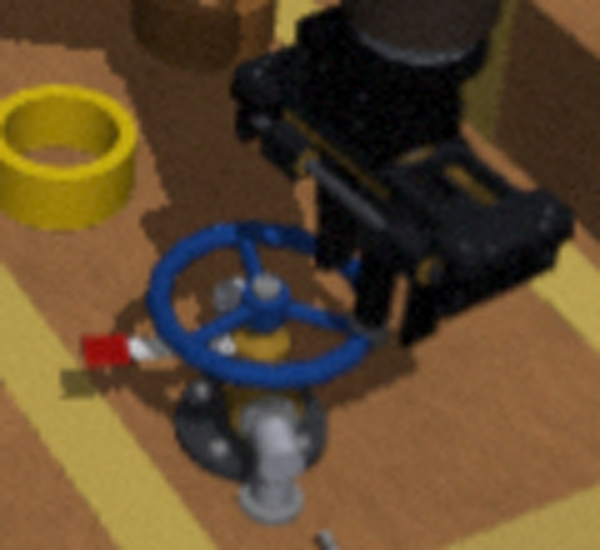

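step_arm --moves '[[[0, 0, 0, 0, 0, 0, 0], [0, 0, 0, 0, 0, 0, 0], [0, 0, 0, 0, 0, 0, 0], [0, 0, 0, 0, 0, 0, 0], [0, 0, 0, 0, 0, 0, 0]]]'

```text
time_s: 13.77
tcp_pos: [0.5881, -0.3162, 0.1361]
ee_rot: [[-0.995, 0.0, 0.099], [-0.099, -0.0, -0.995], [-0.0, -1.0, 0.0]]
wrist_force: [0.8, -0.4, -0.1]
gripper_width: 0.408
```

step_arm --moves '[[[0, 0, 0, 0, 0, 0, 0], [0, 0, 0, 0, 0, 0, 0], [0, 0, 0, 0, 0, 0, 0], [0, 0, 0, 0, 0, 0, 0], [0, 0, 0, 0, 0, 0, 0]]]'

```text
time_s: 14.18
tcp_pos: [0.5877, -0.3156, 0.136]
ee_rot: [[-0.995, -0.001, 0.099], [-0.099, 0.001, -0.995], [0.001, -1.0, -0.001]]
wrist_force: [-2.2, 3.5, 2.4]
gripper_width: 0.238
```

```bash
python3 - <<'E'
from p import *
reset();st()
p,R=load();H=np.array([.5487,-.2695]);d=p[:2]-H;print(np.hypot(*d),np.arctan2(d[1],d[0]))
E
```

```text
t 14.18 tcp [ 0.5877 -0.3156  0.136 ] cmd [ 0.5877 -0.3156  0.136 ] F [-2.2  3.5  2.4] M [1.02 0.48 0.02] w 0.238 roterr [0. 0. 0.]
0.06037027332662223 -0.869346127539279
```

```bash
cat >> p.py <<'E'
def circ(H,rr,a0,da,n,z):
    p,R=load()
    # per call of 5 rows; rows relative to previous call's last rounded
    a=a0
    for k in range(n):
        rows=[]
        for i in range(5):
            a+=da;q=np.array([H[0]+rr*np.cos(a),H[1]+rr*np.sin(a),z])
            rows.append((R.T@(q-p)*100).round(2))
        print('call',k,'end ang',round(a,4));print([[0,0,0]+x.tolist()+[0] for x in rows])
        p=p+R@rows[-1]/100
E
python3 - <<'E'
from p import *
a=np.radians(185.7);x=np.array([np.cos(a),np.sin(a),0]);y=np.array([0,0,-1.])
np.savez('cmd.npz',p=np.array([.5881,-.3162,.136]),R=np.stack([x,y,np.cross(x,y)],1))
circ((.5487,-.2695),.0602,-.869,-.12,4,.136)
E
```

```text
call 0 end ang -1.469
[[0, 0, 0, 0.66, 0.0, 0.3, 0], [0, 0, 0, 1.32, 0.0, 0.59, 0], [0, 0, 0, 2.01, 0.0, 0.81, 0], [0, 0, 0, 2.72, 0.0, 0.94, 0], [0, 0, 0, 3.44, 0.0, 0.98, 0]]
call 1 end ang -2.069
[[0, 0, 0, 0.72, 0.0, -0.04, 0], [0, 0, 0, 1.43, 0.0, -0.17, 0], [0, 0, 0, 2.12, 0.0, -0.38, 0], [0, 0, 0, 2.78, 0.0, -0.67, 0], [0, 0, 0, 3.4, 0.0, -1.04, 0]]
call 2 end ang -2.669
[[0, 0, 0, 0.58, 0.0, -0.44, 0], [0, 0, 0, 1.09, 0.0, -0.95, 0], [0, 0, 0, 1.54, 0.0, -1.51, 0], [0, 0, 0, 1.92, 0.0, -2.13, 0], [0, 0, 0, 2.22, 0.0, -2.78, 0]]
call 3 end ang -3.269
[[0, 0, 0, 0.22, 0.0, -0.69, 0], [0, 0, 0, 0.36, 0.0, -1.4, 0], [0, 0, 0, 0.42, 0.0, -2.12, 0], [0, 0, 0, 0.38, 0.0, -2.84, 0], [0, 0, 0, 0.26, 0.0, -3.55, 0]]
```

step_arm --moves '[[[0, 0, 0, 0.66, 0, 0.3, 0], [0, 0, 0, 1.32, 0, 0.59, 0], [0, 0, 0, 2.01, 0, 0.81, 0], [0, 0, 0, 2.72, 0, 0.94, 0], [0, 0, 0, 3.44, 0, 0.98, 0]]]'

```text
time_s: 14.6
tcp_pos: [0.5545, -0.3291, 0.136]
ee_rot: [[-0.995, 0.001, 0.099], [-0.099, 0.001, -0.995], [-0.001, -1.0, -0.001]]
wrist_force: [2.8, 7.2, 1.9]
gripper_width: 0.243
```

step_arm --moves '[[[0, 0, 0, 0.72, 0, -0.04, 0], [0, 0, 0, 1.43, 0, -0.17, 0], [0, 0, 0, 2.12, 0, -0.38, 0], [0, 0, 0, 2.78, 0, -0.67, 0], [0, 0, 0, 3.4, 0, -1.04, 0]]]'

```text
time_s: 15.02
tcp_pos: [0.5211, -0.3222, 0.136]
ee_rot: [[-0.995, 0.005, 0.099], [-0.099, -0.0, -0.995], [-0.005, -1.0, 0.001]]
wrist_force: [5.5, 5.4, -1.4]
gripper_width: 0.239
```

```bash
python3 - <<'E'
from p import *
did([0,0,0,3.44,0,.98,0],[0,0,0,3.4,0,-1.04,0]);st()
c=cap('side','s8.png');st()
cv2.imwrite('pics/c12.png',cv2.resize(c['image'][200:310,330:450,::-1],None,fx=5,fy=5,interpolation=2))
E
```

```text
t 15.02 tcp [ 0.5211 -0.3222  0.136 ] cmd [ 0.52   -0.3224  0.136 ] F [ 5.5  5.4 -1.4] M [ 1.65 -1.76  0.03] w 0.239 roterr [0.001 0.001 0.005]
t 15.07 tcp [ 0.5198 -0.3214  0.136 ] cmd [ 0.52   -0.3224  0.136 ] F [ 2.6  6.4 -2.1] M [ 1.78 -1.19  0.04] w 0.243 roterr [-0.     0.001  0.004]
```

View pics/c12.png

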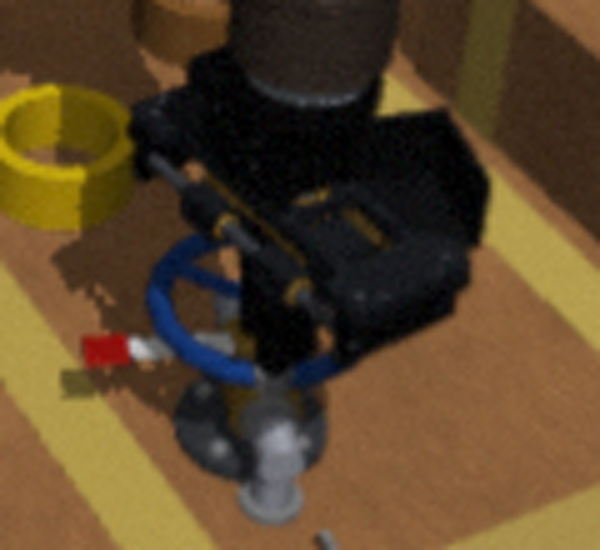

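```bash
python3 - <<'E'
from p import *
circ((.549,-.2685),.0602,-2.069,-.13,2,.136)
E
```

```text
call 0 end ang -2.719
[[0, 0, 0, 0.58, 0.0, -0.58, 0], [0, 0, 0, 1.13, 0.0, -1.14, 0], [0, 0, 0, 1.6, 0.0, -1.76, 0], [0, 0, 0, 1.99, 0.0, -2.44, 0], [0, 0, 0, 2.29, 0.0, -3.16, 0]]
call 1 end ang -3.369
[[0, 0, 0, 0.2, 0.0, -0.76, 0], [0, 0, 0, 0.29, 0.0, -1.54, 0], [0, 0, 0, 0.29, 0.0, -2.32, 0], [0, 0, 0, 0.19, 0.0, -3.09, 0], [0, 0, 0, -0.01, 0.0, -3.85, 0]]
```

step_arm --moves '[[[0, 0, 0, 0.58, 0, -0.58, 0], [0, 0, 0, 1.13, 0, -1.14, 0], [0, 0, 0, 1.6, 0, -1.76, 0], [0, 0, 0, 1.99, 0, -2.44, 0], [0, 0, 0, 2.29, 0, -3.16, 0]]]'

```text
time_s: 15.48
tcp_pos: [0.4946, -0.2934, 0.136]
ee_rot: [[-0.995, 0.004, 0.099], [-0.099, -0.001, -0.995], [-0.003, -1.0, 0.002]]
wrist_force: [6.8, 0.0, -4.2]
gripper_width: 0.241
```

step_arm --moves '[[[0, 0, 0, 0.2, 0, -0.76, 0], [0, 0, 0, 0.29, 0, -1.54, 0], [0, 0, 0, 0.29, 0, -2.32, 0], [0, 0, 0, 0.19, 0, -3.09, 0], [0, 0, 0, -0.01, 0, -3.85, 0]]]'

```text
time_s: 15.9
tcp_pos: [0.4909, -0.2558, 0.1361]
ee_rot: [[-0.995, 0.003, 0.099], [-0.099, -0.002, -0.995], [-0.003, -1.0, 0.003]]
wrist_force: [4.9, -4.9, -5.8]
gripper_width: 0.239
```

```bash
python3 - <<'E'
from p import *
did([0,0,0,2.29,0,-3.16,0],[0,0,0,-.01,0,-3.85,0]);st()
circ((.549,-.2685),.0602,-3.369,-.04,2,.136)
E
```

```text
t 15.9 tcp [ 0.4909 -0.2558  0.1361] cmd [ 0.4903 -0.2549  0.136 ] F [ 4.9 -4.9 -5.8] M [-1.36 -1.72 -0.03] w 0.239 roterr [0.003 0.    0.003]
call 0 end ang -3.569
[[0, 0, 0, -0.08, 0.0, -0.22, 0], [0, 0, 0, -0.17, 0.0, -0.45, 0], [0, 0, 0, -0.27, 0.0, -0.67, 0], [0, 0, 0, -0.38, 0.0, -0.88, 0], [0, 0, 0, -0.5, 0.0, -1.09, 0]]
call 1 end ang -3.769
[[0, 0, 0, -0.12, 0.0, -0.21, 0], [0, 0, 0, -0.26, 0.0, -0.41, 0], [0, 0, 0, -0.4, 0.0, -0.6, 0], [0, 0, 0, -0.55, 0.0, -0.79, 0], [0, 0, 0, -0.7, 0.0, -0.98, 0]]
```

step_arm --moves '[[[0, 0, 0, -0.08, 0, -0.22, 0], [0, 0, 0, -0.17, 0, -0.45, 0], [0, 0, 0, -0.27, 0, -0.67, 0], [0, 0, 0, -0.38, 0, -0.88, 0], [0, 0, 0, -0.5, 0, -1.09, 0]]]'

```text
time_s: 16.32
tcp_pos: [0.4934, -0.2476, 0.1361]
ee_rot: [[-0.995, -0.001, 0.1], [-0.1, -0.007, -0.995], [0.002, -1.0, 0.007]]
wrist_force: [0.2, -25.0, -8.8]
gripper_width: 0.245
```

```bash
python3 - <<'E'
from p import *
did([0,0,0,-.5,0,-1.09,0]);st()
circ((.549,-.2685),.0602,-3.569,-.04,2,.136)
E
```

```text
t 16.32 tcp [ 0.4934 -0.2476  0.1361] cmd [ 0.4942 -0.2436  0.136 ] F [  0.2 -25.   -8.8] M [-7.35 -0.15  0.08] w 0.245 roterr [ 0.007 -0.001 -0.002]
call 0 end ang -3.769
[[0, 0, 0, -0.12, 0.0, -0.21, 0], [0, 0, 0, -0.26, 0.0, -0.41, 0], [0, 0, 0, -0.4, 0.0, -0.6, 0], [0, 0, 0, -0.55, 0.0, -0.79, 0], [0, 0, 0, -0.7, 0.0, -0.98, 0]]
call 1 end ang -3.969
[[0, 0, 0, -0.17, 0.0, -0.17, 0], [0, 0, 0, -0.34, 0.0, -0.34, 0], [0, 0, 0, -0.52, 0.0, -0.51, 0], [0, 0, 0, -0.7, 0.0, -0.66, 0], [0, 0, 0, -0.89, 0.0, -0.81, 0]]
```

```bash
python3 - <<'E'
from p import *
P=np.array([(.5877,-.3156),(.5545,-.3291),(.5211,-.3222),(.5198,-.3214),(.4946,-.2934),(.4909,-.2558),(.4934,-.2476)])
A=np.c_[2*P,np.ones(len(P))];b=(P**2).sum(1);s=np.linalg.lstsq(A,b,rcond=None)[0];print(s[:2],np.sqrt(s[2]+s[0]**2+s[1]**2))
from scipy.optimize import least_squares
q=least_squares(lambda h:np.hypot(*(P-h).T)-.06,[.549,-.2685]);print(q.x,q.fun.round(4))
d=np.array([.4934,-.2476])-q.x;a=np.arctan2(d[1],d[0]);print(a-2*np.pi)
H=q.x
s2=tuple(H)
print('plan back');circ(H,.06,a-2*np.pi,.04,1,.136)
E
```

```text
[ 0.54954426 -0.26916033] 0.06012714887112991
[ 0.54943697 -0.26928012] [ 0.0001  0.      0.     -0.     -0.0001  0.0001  0.0001]
-3.5107460948115152
plan back
call 0 end ang -3.3107
[[0, 0, 0, 0.22, 0.0, 0.61, 0], [0, 0, 0, 0.31, 0.0, 0.83, 0], [0, 0, 0, 0.4, 0.0, 1.06, 0], [0, 0, 0, 0.48, 0.0, 1.28, 0], [0, 0, 0, 0.55, 0.0, 1.51, 0]]
```

```bash
cat > plan2.py <<'E'
from p import *
H=(.5494,-.2693)
import sys
circ(H,.06,float(sys.argv[1]),float(sys.argv[2]),int(sys.argv[3]),.136)
E
python3 plan2.py -3.511 .1 1
python3 - <<'E'
from p import *
p,R=load();np.savez('cmdA.npz',p=p,R=R)
did([0,0,0,0.84,0,2.69,0])
E

```

```text
call 0 end ang -3.011
[[0, 0, 0, 0.36, 0.0, 0.95, 0], [0, 0, 0, 0.55, 0.0, 1.51, 0], [0, 0, 0, 0.68, 0.0, 2.1, 0], [0, 0, 0, 0.75, 0.0, 2.7, 0], [0, 0, 0, 0.76, 0.0, 3.3, 0]]
```

step_arm --moves '[[[0, 0, 0, 0.36, 0, 0.95, 0], [0, 0, 0, 0.55, 0, 1.51, 0], [0, 0, 0, 0.68, 0, 2.1, 0], [0, 0, 0, 0.75, 0, 2.7, 0], [0, 0, 0, 0.76, 0, 3.3, 0]]]'

```text
time_s: 16.73
tcp_pos: [0.49, -0.2768, 0.136]
ee_rot: [[-0.995, 0.001, 0.099], [-0.099, 0.001, -0.995], [-0.001, -1.0, -0.001]]
wrist_force: [5.3, 4.6, -2.3]
gripper_width: 0.24
```

```bash
cp cmdA.npz cmd.npz; python3 - <<'E'
from p import *
did([0,0,0,.76,0,3.3,0]);st()
E
python3 plan2.py -3.011 .16 15
```

```text
t 16.73 tcp [ 0.49   -0.2768  0.136 ] cmd [ 0.4899 -0.2772  0.136 ] F [ 5.3  4.6 -2.3] M [ 1.21 -1.38  0.  ] w 0.24 roterr [-0.001  0.001  0.001]
call 0 end ang -2.211
[[0, 0, 0, -0.1, 0.0, 0.95, 0], [0, 0, 0, -0.36, 0.0, 1.87, 0], [0, 0, 0, -0.76, 0.0, 2.74, 0], [0, 0, 0, -1.3, 0.0, 3.54, 0], [0, 0, 0, -1.95, 0.0, 4.24, 0]]
call 1 end ang -1.411
[[0, 0, 0, -0.76, 0.0, 0.59, 0], [0, 0, 0, -1.6, 0.0, 1.05, 0], [0, 0, 0, -2.5, 0.0, 1.37, 0], [0, 0, 0, -3.45, 0.0, 1.54, 0], [0, 0, 0, -4.41, 0.0, 1.56, 0]]
call 2 end ang -0.611
[[0, 0, 0, -0.95, 0.0, -0.14, 0], [0, 0, 0, -1.86, 0.0, -0.42, 0], [0, 0, 0, -2.72, 0.0, -0.85, 0], [0, 0, 0, -3.5, 0.0, -1.4, 0], [0, 0, 0, -4.18, 0.0, -2.08, 0]]
call 3 end ang 0.189
[[0, 0, 0, -0.57, 0.0, -0.77, 0], [0, 0, 0, -1.0, 0.0, -1.63, 0], [0, 0, 0, -1.3, 0.0, -2.54, 0], [0, 0, 0, -1.44, 0.0, -3.49, 0], [0, 0, 0, -1.43, 0.0, -4.45, 0]]
call 4 end ang 0.989
[[0, 0, 0, 0.16, 0.0, -0.94, 0], [0, 0, 0, 0.47, 0.0, -1.85, 0], [0, 0, 0, 0.92, 0.0, -2.7, 0], [0, 0, 0, 1.5, 0.0, -3.46, 0], [0, 0, 0, 2.2, 0.0, -4.12, 0]]
call 5 end ang 1.789
[[0, 0, 0, 0.79, 0.0,
[... 1063 characters left out ...]
0, 0, 0, -0.47, 0.0, -0.84, 0], [0, 0, 0, -0.8, 0.0, -1.74, 0], [0, 0, 0, -0.99, 0.0, -2.68, 0], [0, 0, 0, -1.02, 0.0, -3.64, 0], [0, 0, 0, -0.9, 0.0, -4.59, 0]]
call 12 end ang 7.389
[[0, 0, 0, 0.27, 0.0, -0.92, 0], [0, 0, 0, 0.69, 0.0, -1.79, 0], [0, 0, 0, 1.23, 0.0, -2.57, 0], [0, 0, 0, 1.9, 0.0, -3.26, 0], [0, 0, 0, 2.67, 0.0, -3.84, 0]]
call 13 end ang 8.189
[[0, 0, 0, 0.84, 0.0, -0.45, 0], [0, 0, 0, 1.75, 0.0, -0.75, 0], [0, 0, 0, 2.7, 0.0, -0.91, 0], [0, 0, 0, 3.66, 0.0, -0.91, 0], [0, 0, 0, 4.61, 0.0, -0.77, 0]]
call 14 end ang 8.989
[[0, 0, 0, 0.91, 0.0, 0.3, 0], [0, 0, 0, 1.76, 0.0, 0.74, 0], [0, 0, 0, 2.53, 0.0, 1.31, 0], [0, 0, 0, 3.2, 0.0, 2.0, 0], [0, 0, 0, 3.76, 0.0, 2.78, 0]]
```

step_arm --moves '[[[0, 0, 0, -0.1, 0, 0.95, 0], [0, 0, 0, -0.36, 0, 1.87, 0], [0, 0, 0, -0.76, 0, 2.74, 0], [0, 0, 0, -1.3, 0, 3.54, 0], [0, 0, 0, -1.95, 0, 4.24, 0]]]'

```text
time_s: 17.15
tcp_pos: [0.5122, -0.3162, 0.1359]
ee_rot: [[-0.995, -0.003, 0.098], [-0.098, 0.003, -0.995], [0.002, -1.0, -0.003]]
wrist_force: [1.6, 7.6, 1.9]
gripper_width: 0.243
```

step_arm --moves '[[[0, 0, 0, -0.76, 0, 0.59, 0], [0, 0, 0, -1.6, 0, 1.05, 0], [0, 0, 0, -2.5, 0, 1.37, 0], [0, 0, 0, -3.45, 0, 1.54, 0], [0, 0, 0, -4.41, 0, 1.56, 0]]]'

```text
time_s: 17.57
tcp_pos: [0.5573, -0.3286, 0.1359]
ee_rot: [[-0.995, -0.004, 0.098], [-0.098, 0.001, -0.995], [0.004, -1.0, -0.001]]
wrist_force: [-5.2, 3.1, 4.3]
gripper_width: 0.246
```

step_arm --moves '[[[0, 0, 0, -0.95, 0, -0.14, 0], [0, 0, 0, -1.86, 0, -0.42, 0], [0, 0, 0, -2.72, 0, -0.85, 0], [0, 0, 0, -3.5, 0, -1.4, 0], [0, 0, 0, -4.18, 0, -2.08, 0]]]'

```text
time_s: 17.98
tcp_pos: [0.5988, -0.3037, 0.1359]
ee_rot: [[-0.995, -0.001, 0.099], [-0.099, -0.001, -0.995], [0.001, -1.0, 0.001]]
wrist_force: [-5.3, -1.0, 3.3]
gripper_width: 0.242
```

step_arm --moves '[[[0, 0, 0, -0.57, 0, -0.77, 0], [0, 0, 0, -1.0, 0, -1.63, 0], [0, 0, 0, -1.3, 0, -2.54, 0], [0, 0, 0, -1.44, 0, -3.49, 0], [0, 0, 0, -1.43, 0, -4.45, 0]]]'

```text
time_s: 18.4
tcp_pos: [0.6089, -0.2585, 0.136]
ee_rot: [[-0.995, 0.0, 0.099], [-0.099, -0.002, -0.995], [0.0, -1.0, 0.002]]
wrist_force: [-3.8, -6.1, 1.7]
gripper_width: 0.242
```

```bash
python3 - <<'E'
from p import *
did([0,0,0,-1.95,0,4.24,0],[0,0,0,-4.41,0,1.56,0],[0,0,0,-4.18,0,-2.08,0],[0,0,0,-1.43,0,-4.45,0]);s=st()
d=np.array(s['tcp_pos'][:2])-[.5494,-.2693];print(np.hypot(*d),np.arctan2(d[1],d[0]))
E
```

```text
t 18.4 tcp [ 0.6089 -0.2585  0.136 ] cmd [ 0.6083 -0.258   0.136 ] F [-3.8 -6.1  1.7] M [-1.63  1.24 -0.01] w 0.242 roterr [ 0.002 -0.    -0.   ]
0.06045398269124799 0.18004387865968235
```

Tracking well; continue.

step_arm --moves '[[[0, 0, 0, 0.16, 0, -0.94, 0], [0, 0, 0, 0.47, 0, -1.85, 0], [0, 0, 0, 0.92, 0, -2.7, 0], [0, 0, 0, 1.5, 0, -3.46, 0], [0, 0, 0, 2.2, 0, -4.12, 0]]]'

```text
time_s: 18.82
tcp_pos: [0.5844, -0.2199, 0.136]
ee_rot: [[-0.995, 0.005, 0.1], [-0.1, -0.003, -0.995], [-0.004, -1.0, 0.003]]
wrist_force: [1.5, -8.1, -2.1]
gripper_width: 0.245
```

step_arm --moves '[[[0, 0, 0, 0.79, 0, -0.54, 0], [0, 0, 0, 1.65, 0, -0.95, 0], [0, 0, 0, 2.58, 0, -1.22, 0], [0, 0, 0, 3.53, 0, -1.34, 0], [0, 0, 0, 4.49, 0, -1.3, 0]]]'

```text
time_s: 19.23
tcp_pos: [0.5406, -0.2097, 0.136]
ee_rot: [[-0.995, 0.01, 0.1], [-0.1, -0.0, -0.995], [-0.01, -1.0, 0.001]]
wrist_force: [5.6, 0.3, -2.7]
gripper_width: 0.241
```

step_arm --moves '[[[0, 0, 0, 0.94, 0, 0.19, 0], [0, 0, 0, 1.83, 0, 0.53, 0], [0, 0, 0, 2.67, 0, 1.0, 0], [0, 0, 0, 3.41, 0, 1.6, 0], [0, 0, 0, 4.05, 0, 2.32, 0]]]'

```text
time_s: 19.65
tcp_pos: [0.5001, -0.2354, 0.1359]
ee_rot: [[-0.995, 0.004, 0.1], [-0.1, 0.002, -0.995], [-0.004, -1.0, -0.002]]
wrist_force: [-0.9, 6.5, 2.0]
gripper_width: 0.246
```

step_arm --moves '[[[0, 0, 0, 0.52, 0, 0.8, 0], [0, 0, 0, 0.91, 0, 1.68, 0], [0, 0, 0, 1.15, 0, 2.61, 0], [0, 0, 0, 1.23, 0, 3.57, 0], [0, 0, 0, 1.17, 0, 4.52, 0]]]'

```text
time_s: 20.07
tcp_pos: [0.4912, -0.2824, 0.1359]
ee_rot: [[-0.995, -0.001, 0.099], [-0.099, 0.002, -0.995], [0.0, -1.0, -0.002]]
wrist_force: [-2.8, 5.7, 3.3]
gripper_width: 0.237
```

```bash
python3 - <<'E'
from p import *
did([0,0,0,2.2,0,-4.12,0],[0,0,0,4.49,0,-1.3,0],[0,0,0,4.05,0,2.32,0],[0,0,0,1.17,0,4.52,0]);s=st()
d=np.array(s['tcp_pos'][:2])-[.5494,-.2693];print(np.hypot(*d),np.arctan2(d[1],d[0]))
c=cap('side','s9.png')
cv2.imwrite('pics/c13.png',cv2.resize(c['image'][200:310,310:430,::-1],None,fx=5,fy=5,interpolation=2))
E
```

```text
t 20.07 tcp [ 0.4912 -0.2824  0.1359] cmd [ 0.4912 -0.284   0.136 ] F [-2.8  5.7  3.3] M [ 1.6   1.06 -0.01] w 0.237 roterr [-0.002 -0.    -0.   ]
0.05967991066694288 -2.919823222187482
```

View pics/c13.png

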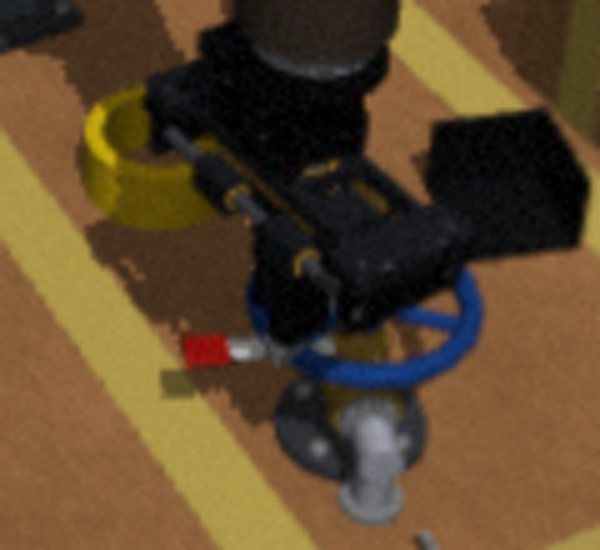

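step_arm --moves '[[[0, 0, 0, -0.22, 0, 0.94, 0], [0, 0, 0, -0.58, 0, 1.83, 0], [0, 0, 0, -1.08, 0, 2.64, 0], [0, 0, 0, -1.7, 0, 3.37, 0], [0, 0, 0, -2.43, 0, 3.99, 0]]]'

```text
time_s: 20.53
tcp_pos: [0.5188, -0.3206, 0.1359]
ee_rot: [[-0.995, -0.002, 0.099], [-0.099, 0.001, -0.995], [0.002, -1.0, -0.001]]
wrist_force: [-5.6, 3.4, 4.8]
gripper_width: 0.238
```

step_arm --moves '[[[0, 0, 0, -0.83, 0, 0.5, 0], [0, 0, 0, -1.72, 0, 0.86, 0], [0, 0, 0, -2.65, 0, 1.07, 0], [0, 0, 0, -3.61, 0, 1.13, 0], [0, 0, 0, -4.56, 0, 1.03, 0]]]'

```text
time_s: 20.95
tcp_pos: [0.5654, -0.327, 0.1359]
ee_rot: [[-0.995, -0.002, 0.099], [-0.099, -0.0, -0.995], [0.002, -1.0, 0.0]]
wrist_force: [-6.8, 0.3, 4.5]
gripper_width: 0.238
```

step_arm --moves '[[[0, 0, 0, -0.93, 0, -0.24, 0], [0, 0, 0, -1.81, 0, -0.63, 0], [0, 0, 0, -2.61, 0, -1.15, 0], [0, 0, 0, -3.32, 0, -1.8, 0], [0, 0, 0, -3.92, 0, -2.54, 0]]]'

```text
time_s: 21.37
tcp_pos: [0.6021, -0.2984, 0.1359]
ee_rot: [[-0.995, -0.002, 0.099], [-0.099, -0.002, -0.995], [0.002, -1.0, 0.002]]
wrist_force: [-6.6, -5.6, 3.1]
gripper_width: 0.243
```

step_arm --moves '[[[0, 0, 0, -0.47, 0, -0.84, 0], [0, 0, 0, -0.8, 0, -1.74, 0], [0, 0, 0, -0.99, 0, -2.68, 0], [0, 0, 0, -1.02, 0, -3.64, 0], [0, 0, 0, -0.9, 0, -4.59, 0]]]'

```text
time_s: 21.78
tcp_pos: [0.6075, -0.2525, 0.136]
ee_rot: [[-0.995, 0.001, 0.099], [-0.099, -0.003, -0.995], [-0.001, -1.0, 0.004]]
wrist_force: [-3.2, -7.9, 0.4]
gripper_width: 0.239
```

```bash
python3 - <<'E'
from p import *
did([0,0,0,-2.43,0,3.99,0],[0,0,0,-4.56,0,1.03,0],[0,0,0,-3.92,0,-2.54,0],[0,0,0,-.9,0,-4.59,0]);s=st()
d=np.array(s['tcp_pos'][:2])-[.5494,-.2693];print(np.hypot(*d),np.arctan2(d[1],d[0]))
E
```

```text
t 21.78 tcp [ 0.6075 -0.2525  0.136 ] cmd [ 0.6066 -0.2512  0.136 ] F [-3.2 -7.9  0.4] M [-2.4   0.93 -0.05] w 0.239 roterr [ 0.004 -0.     0.001]
0.06046186174353971 0.2819286953989464
```

step_arm --moves '[[[0, 0, 0, 0.27, 0, -0.92, 0], [0, 0, 0, 0.69, 0, -1.79, 0], [0, 0, 0, 1.23, 0, -2.57, 0], [0, 0, 0, 1.9, 0, -3.26, 0], [0, 0, 0, 2.67, 0, -3.84, 0]]]'

```text
time_s: 22.2
tcp_pos: [0.5794, -0.2167, 0.1361]
ee_rot: [[-0.995, 0.008, 0.1], [-0.1, -0.004, -0.995], [-0.007, -1.0, 0.004]]
wrist_force: [3.1, -8.2, -4.5]
gripper_width: 0.244
```

step_arm --moves '[[[0, 0, 0, 0.84, 0, -0.45, 0], [0, 0, 0, 1.75, 0, -0.75, 0], [0, 0, 0, 2.7, 0, -0.91, 0], [0, 0, 0, 3.66, 0, -0.91, 0], [0, 0, 0, 4.61, 0, -0.77, 0]]]'

```text
time_s: 22.62
tcp_pos: [0.5347, -0.211, 0.136]
ee_rot: [[-0.995, 0.012, 0.1], [-0.1, 0.0, -0.995], [-0.012, -1.0, 0.001]]
wrist_force: [5.9, 2.7, -4.2]
gripper_width: 0.24
```

step_arm --moves '[[[0, 0, 0, 0.91, 0, 0.3, 0], [0, 0, 0, 1.76, 0, 0.74, 0], [0, 0, 0, 2.53, 0, 1.31, 0], [0, 0, 0, 3.2, 0, 2.0, 0], [0, 0, 0, 3.76, 0, 2.78, 0]]]'

```text
time_s: 23.03
tcp_pos: [0.4966, -0.2412, 0.136]
ee_rot: [[-0.995, 0.004, 0.1], [-0.1, 0.003, -0.995], [-0.004, -1.0, -0.003]]
wrist_force: [-0.5, 8.6, 1.8]
gripper_width: 0.244
```

```bash
python3 - <<'E'
from p import *
did([0,0,0,2.67,0,-3.84,0],[0,0,0,4.61,0,-.77,0],[0,0,0,3.76,0,2.78,0]);s=st()
d=np.array(s['tcp_pos'][:2])-[.5494,-.2693];print(np.hypot(*d),np.arctan2(d[1],d[0]),'target',9.0554-2*np.pi)
circ((.5494,-.2693),.06,8.989,.022,1,.136)
E
```

```text
t 23.03 tcp [ 0.4966 -0.2412  0.136 ] cmd [ 0.495 -0.244  0.136] F [-0.5  8.6  1.8] M [2.61 0.09 0.04] w 0.244 roterr [-0.003 -0.001  0.004]
0.05979858540075148 2.65309280645377 target 2.7722146928204143
call 0 end ang 9.099
[[0, 0, 0, 0.06, 0.0, 0.11, 0], [0, 0, 0, 0.13, 0.0, 0.23, 0], [0, 0, 0, 0.19, 0.0, 0.35, 0], [0, 0, 0, 0.24, 0.0, 0.46, 0], [0, 0, 0, 0.3, 0.0, 0.58, 0]]
```

step_arm --moves '[[[0, 0, 0, 0.06, 0, 0.11, 0], [0, 0, 0, 0.13, 0, 0.23, 0], [0, 0, 0, 0.19, 0, 0.35, 0], [0, 0, 0, 0.24, 0, 0.46, 0], [0, 0, 0, 0.3, 0, 0.58, 0]]]'

```text
time_s: 23.45
tcp_pos: [0.4937, -0.2476, 0.1359]
ee_rot: [[-0.995, 0.002, 0.1], [-0.099, 0.003, -0.995], [-0.002, -1.0, -0.002]]
wrist_force: [-1.1, 7.9, 3.3]
gripper_width: 0.243
```

step_arm --moves '[[[0, 0, 0, 0, 0, 0, 0], [0, 0, 0, 0, 0, 0, 0], [0, 0, 0, 0, 0, 0, 0], [0, 0, 0, 0, 0, 0, 0], [0, 0, 0, 0, 0, 0, 0]]]'

```text
time_s: 23.87
tcp_pos: [0.4936, -0.2478, 0.1359]
ee_rot: [[-0.995, 0.002, 0.1], [-0.1, 0.002, -0.995], [-0.002, -1.0, -0.002]]
wrist_force: [-2.1, 8.2, 3.5]
gripper_width: 0.241
```

```bash
python3 - <<'E'
from p import *
did([0,0,0,.3,0,.58,0]);s=st()
d=np.array(s['tcp_pos'][:2])-[.5494,-.2693];print(np.hypot(*d),np.arctan2(d[1],d[0]),'target',9.0554-2*np.pi)
E
```

```text
t 23.87 tcp [ 0.4936 -0.2478  0.1359] cmd [ 0.4926 -0.2501  0.136 ] F [-2.1  8.2  3.5] M [2.16 0.64 0.  ] w 0.241 roterr [-0.002 -0.     0.002]
0.0597660562095594 2.773260962774309 target 2.7722146928204143
```

```bash
python3 - <<'E'
from p import *
import pickle
w=cap('wrist','w5.png');c=cap('side','s10.png');t=cap('top','t10.png');pickle.dump((w,c,t),open('fin.pkl','wb'));st()
cv2.imwrite('pics/c14.png',cv2.resize(c['image'][235:295,330:410,::-1],None,fx=9,fy=9,interpolation=2))
E
```

```text
t 24.02 tcp [ 0.4937 -0.2478  0.1359] cmd [ 0.4926 -0.2501  0.136 ] F [-3.2  7.2  3. ] M [2.15 0.71 0.03] w 0.242 roterr [-0.002 -0.     0.002]
```

View pics/w5.png

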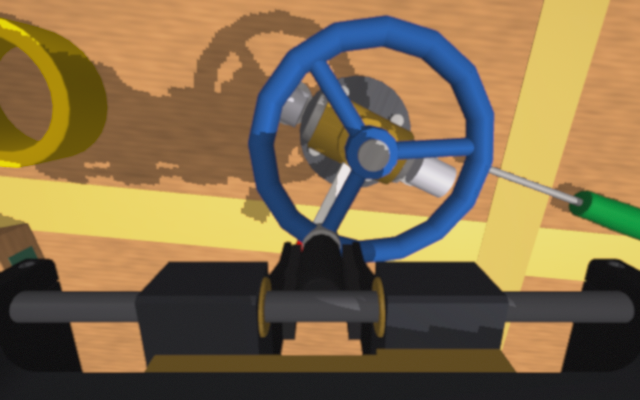

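View pics/c14.png

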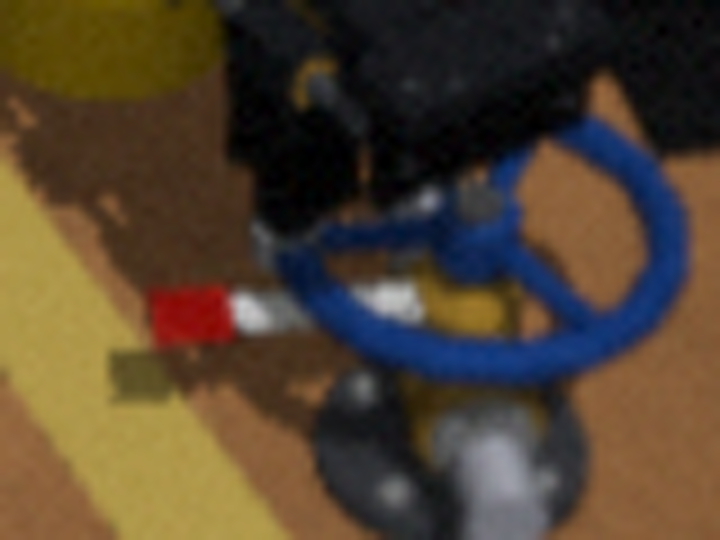

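View pics/t10.png

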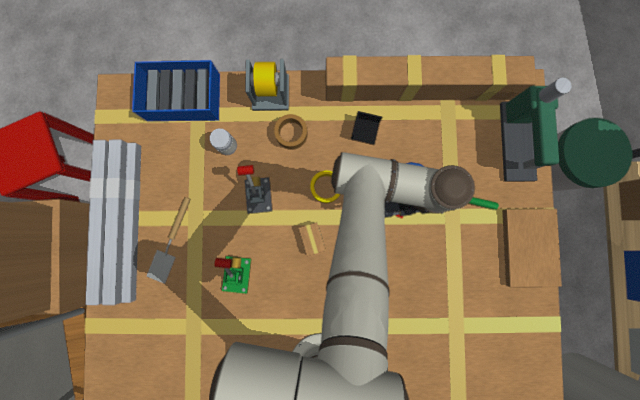

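```bash
python3 - <<'E'
from p import *
import pickle
w,c,t=pickle.load(open('fin.pkl','rb'))
im=w['image'][10:270,230:510,::-1];cv2.imwrite('pics/c15.png',cv2.resize(im,None,fx=2.3,fy=2.3,interpolation=2))
im=w['image'][130:255,280:400,::-1];cv2.imwrite('pics/c16.png',cv2.resize(im,None,fx=4.7,fy=4.7,interpolation=2))
E
```

```text
(no output)
```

View pics/c15.png

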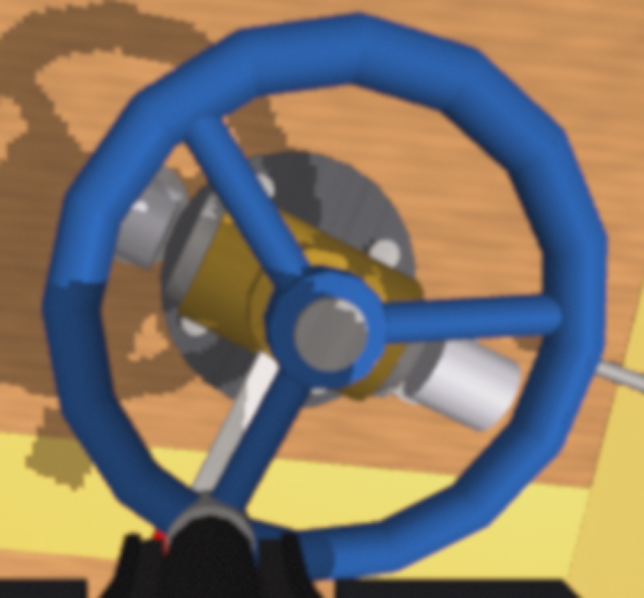

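View pics/c16.png

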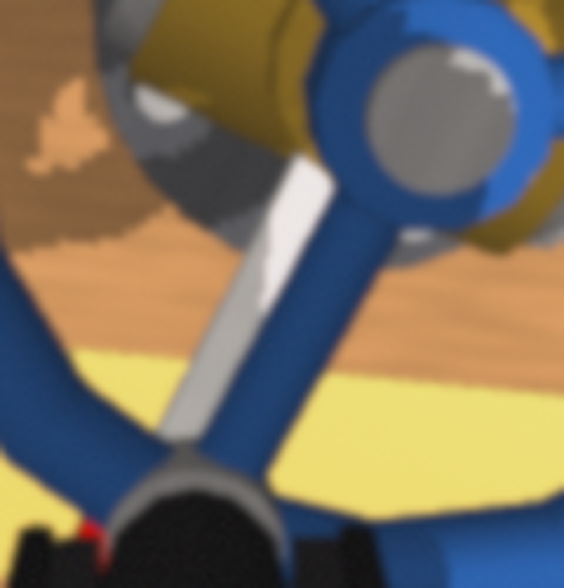

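```bash
python3 - <<'E'
from p import *
import pickle
w,c,t=pickle.load(open('fin.pkl','rb'))
P=lambda x,y,z:atz(w,280+x/4.7,130+y/4.7,z)[:2]
def ang(a,b,z):
    d=P(*b,z)-P(*a,z);return np.arctan2(d[1],d[0])
print('spokeL',ang((335,190),(205,450),.107),'spokeR',ang((395,250),(268,480),.107))
print('tabL',ang((300,155),(160,432),.075))
h=P(440,120,.114);print('hub',h)
f=lambda u,v,z:atz(w,230+u/2.3,10+v/2.3,z)[:2]
hh=f(330,333,.113)
for n,u,v in [('right',560,314),('upleft',203,130)]:
    d=f(u,v,.107)-hh;print(n,hh,np.arctan2(d[1],d[0]))
# spoke by edges centre lines
for n,a,b in [('right',(388,322),(552,314)),('upleft',(290,272),(205,135))]:
    d=f(*b,.107)-f(*a,.107);print(n,np.arctan2(d[1],d[0]))
d=f(207,505,.11)-hh;print('collar',np.arctan2(d[1],d[0]),np.hypot(*d))
E
```

```text
spokeL 2.8044292821769963 spokeR 2.77668903380945
tabL 2.7921815421170395
hub [ 0.54839243 -0.26988175]
right [ 0.54862244 -0.26992157] -1.407828543485903
upleft [ 0.54862244 -0.26992157] 0.6843118505187993
right -1.4228662541308146
upleft 0.6845306590289386
collar 2.6642553164407095 0.05049830903619611
```

```bash
python3 -c "
from p import *
st();print(r.finish_job())"
```

```text
t 24.02 tcp [ 0.4937 -0.2478  0.1359] cmd [ 0.4926 -0.2501  0.136 ] F [-3.2  7.2  3. ] M [2.15 0.71 0.03] w 0.242 roterr [-0.002 -0.     0.002]
the job is handed in; nothing more can be done
None
```

The job is handed in at 24 s of the 72 s allowed; no verdict came back.

**Vent lever:** I took the grey-based lever, since the green one is the look-alike. Shut fingers hooked behind the handle pulled it until it stopped. A further 6 mm of commanded pull did not move it, while the force rose from about 9 N to 19 N. I then eased it back at about 0.24 rad/s, staying in contact until it rested. The last overhead picture shows the handle back where it started.

**Valve:** I held the crank grip from above and turned it clockwise. It stopped firmly at about 25 N, above the red index tab, within about 0.03 rad of my tab measurement. I then turned it anticlockwise two full turns, and the gripper is still closed on the grip, holding about 8 N against the spring.

**Last checks:**
- The gripper is at 2.773 rad around the hub, against a target of 2.772.
- The wheel's spokes in the wrist picture give about 2.78 rad.
- The index tab reads 2.79 rad, a difference of about 0.02 rad, which is within what I could measure.
- The loose things look undisturbed in the overhead picture. The arm partly hides the yellow tape, and I compared by eye, not by measuring.

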